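# Switch on the bench light and open its diaphragm to the third click

## Task

Get the bench light ready for inspecting a ring: with the fingertips push its diaphragm lever left until it is fully shut, flip the lamp switch over to the back (on), then gently push the lever open to the right click by click and leave it resting in the third click, never going past that one with the lamp on. Only push: do not grip or lift anything, leave the small things round the light where they lie, and end clear of everything.

Things in the scene. Friction and masses are not known exactly. Their poses are not given: they have to be found in the camera images.
- light_source: Grey metal light box (150 deep x 160 wide x 98 mm high) on a wooden cabinet of three small drawers; both stand fast on the bench. Origin: centre of the cabinet's underside. x points to its back, y to its left, z up; black grille and drawers are its front (-x). A light guide arches out of the right side (-y), 180 mm out, lower than the top. Lever and switch stand on a flat metal plate, 238 mm above the origin.
- aperture_lever (a joint): Opening of the diaphragm lever in m: 0 = shut (left end), growing as it slides right (the box's -y). Sprung clicks every 14 mm: shut, then clicks 1 to 5 at 0.014, 0.028, 0.042, 0.056, 0.070. Leaving a click takes a steady push of about 4 N; half-way (7 mm on) the lever snaps ahead by itself into the next click and the force drops to nothing. Stops at -0.003 and 0.075. Starts in any of clicks 1 to 5.
- lever_tab (a point): Centre of the lever's upright black thumb tab, 26 mm (box x) x 9 mm (along its travel) x 23 mm high; its underside is 3.5 mm above the metal plate, its top 27 mm above it. Shut, it stands 6 mm behind and 32 mm left of the box's middle, 253 mm above the origin; it travels right (-y) from there. Behind the slot a bar marks shut and dots of growing size mark the five clicks.
- lamp_switch (a joint): Angle in rad of the small steel toggle switch, near the front right of the metal plate: 0 = off, leaning to the front (-x of the box); 0.6 = on, leaning to the back (+x). It resists with about 3 N at its tip and snaps over by itself once pushed past the middle (0.3). It starts off.
- switch_tip (a point): Thick end of the toggle's bat, 4 mm below its very top, about 27 mm above the metal plate; the bat is 31 mm long and 6 to 9 mm thick, pivoting 36 mm in front of and 52 mm right of the box's middle. The tip swings 16 mm front to back (along the box's x).
- wood_clamp: Wooden ring clamp, 34 x 120 x 20 mm, lying under the end of the light guide; origin under its centre. Not to be disturbed.
- loupe: Folding loupe, 25 x 60 x 12 mm, lying in front of the cabinet; origin under its centre. Not to be disturbed.
- tweezers: Fine steel tweezers, 12 x 120 x 6 mm, lying in front of the cabinet; origin under their centre. Not to be disturbed.
- glue: White glue bottle with a pointed nozzle, 26 mm across, 56 mm high, standing right of the cabinet; origin under its centre. Not to be disturbed.

How it is judged:
On the way, in this order (a step that is already met when the one before it is completed fails the run):
1. the lever is pushed fully shut while the lamp is still off (value of joint aperture_lever below 0.004 m and value of joint lamp_switch below 0.2 rad), for 0.2 s.
2. the lamp is switched on while the lever is shut (value of joint aperture_lever below 0.005 m and value of joint lamp_switch above 0.5 rad), for 0.2 s.
At the end, for the whole second after the job is handed in: The lever rests still in the third click (joint between 38 and 46 mm), the switch is on (over 0.5 rad), and the clamp, loupe, tweezers and glue bottle lie within 20 mm of where they were (value of joint aperture_lever between 0.038 and 0.046 m and value of joint lamp_switch above 0.5 rad and not (velocity of joint aperture_lever above 0.01 m/s) and distance of each of wood_clamp, loupe, tweezers, glue from where it was at the start of the episode below 0.02 m); the robot touches nothing.
It fails at once if the lever goes past the third click while the lamp is on (value of joint lamp_switch above 0.4 rad and value of joint aperture_lever above 0.051 m).
It fails at once if the lever is forced or gripped hard: more than 25 N on it (contact force between the fingers and aperture_lever above 25 N).
It fails at once if the clamp, loupe, tweezers or glue bottle is pushed away or lifted (distance of any of wood_clamp, loupe, tweezers, glue from where it was at the start of the episode above 0.02 m).
It also fails if it takes over 67 s, if anything falls off the work surface, if the arm or the gripper's body presses on something with over 40 N, if the wrist force passes 120 N, or if a joint passes its speed limit or range.

## Robot

A 6-joint arm with a two-finger parallel gripper is mounted at the origin on a cart in front of the work surface, level with it; the furniture and walls round the work are solid. World frame = base frame: x ahead of the robot, y to its left, z up, the work surface at z = 0. Lengths are in m, angles in rad, forces in N, time in s.
With the tool pointing down it reaches from about 0.325 to 0.9 m from the base axis. Payload 6.1 kg.
Tool frame: the origin (TCP) lies midway between the tips of the shut fingers; the grasp point (between the pads) lies 19 mm behind it; z points along the fingers, y is the direction in which the jaws open and shut (so a half turn about z gives the same grasp; the last joint's range is limited). The gripper opens to 85 mm and grips with 20 to 120 N. Pads are 22 mm wide; open, the fingers measure 114 mm over their backs; the gripper's body (76 mm by 85 mm) begins 54 mm behind the grasp point. The pads swing forward as they close: fully open they stand 13 mm farther back than shut.
Start: joints at [1.185, 0.22, 1.526, -0, 1.395, -0.126], TCP at [0.161, 0.604, 0.197] pointing down, gripper open.
Joint ranges: [-2.98, 2.98], [-0.91, 2.08], [0.09, 2.57], [-1.24, 4.39], [0.2, 2.65], [-2.68, 2.68]. Speed limits (rad/s): [2.57, 2.57, 3.01, 3.14, 3.14, 3.14].

## Interface

Orientations are given as a unit quaternion [x, y, z, w].
In Python, from rig import manip gives the robot as it stands. The module is installed in compiled form; this text tells all that it offers.
- The arm moves only by the tool play_rows, never from a script. Its argument "plan" is a list of rows, each a list of 7 numbers: the shift along the world's x, y, z in cm, then the turn, a rotation vector about the world's x, y, z in rad, then the finger opening in cm, from 0 to 8.54. A call has 1 to 5 rows; each row is the pose to reach, as a shift and turn from the pose commanded when the call began; what a row does not reach only later rows make up. A row lasts 1/12 s, in which the tool goes at most 41.7 mm and 7.16 degrees, less where a joint would pass 70% of its speed; a pose out of reach is approached as far as the arm can. A call with a gripper value outside its range is refused whole. The fingers move at their own pace and stop on an object; "squeeze" is the grip in N (left out, the last holds). Time passes only in rows, so rows that repeat a pose let the fingers close. It gives the time, the measured TCP pose, the force and the opening at its end, in the units of the state.
- manip.get_obs(): the state, without advancing time (a new reading comes with each control period).
- manip.get_image(name): name is "side" or "top" or "wrist"; returns a dict with "pixels" (400x640x3 uint8, red, green, blue), "depth" (400x640 float32, m along the optical axis (not along the pixel's ray), 0 where there is no reading), "vertical_fov" (degrees; the focal length in pixels is half the picture's height over the tangent of half this angle, whatever the lens; pixels are square), "cx", "cy" (the principal point, pixels), "extrinsics" (4x4, takes a point from camera to world coordinates). Camera axes: x right, y up, looking along -z (the intrinsics and any distortion apply to the point x, -y, -z); pixel columns grow to the right and rows downward; lengths in m; the calibration is good to about 2 mm. A picture is of the moment at which its call begins.
- manip.job_done(): hands the job in, once; it reports no verdict.
The state is a dict: "time_s": time; "joint_positions": joint angles; "joint_velocities": joint speeds; "tau": joint torques, N m; "eef_pos": TCP position; "ee_rot": TCP orientation; "contact_force": force on the tool from outside, world axes, zero at the start; "torque": the same for the moment, N m; "finger_gap": finger opening in m.
Only numpy, scipy, OpenCV 4.12 (cv2) and the standard library are available. Lean on these libraries where they do the work, as an engineer would, in place of code of your own. Each camera call takes 0.05 s, during which the arm holds its last target.

## Working session

There is one attempt and no reset: what is moved stays moved. The work goes in short steps, Python scripts to look and compute and a tool call to move; the robot and the scene stay as the last step left them, time stands still between calls to the robot, and variables do not carry over. Pictures are saved under pics/ and viewed, and the job is handed in when it is done.

Besides the shell and the picture viewer there is one more tool, called after "Call:" by a JSON object that holds its "fn" and its "kwargs", one argument or row to a line. play_rows: Moves the arm, as the interface text tells. Its arguments: {"type":"object","properties":{"plan":{"type":"array","items":{"type":"array","items":{"type":"number"}}},"squeeze":{"type":"number"}},"required":["plan"]}

```bash
mkdir -p pics; cat > h.py <<'E'
import numpy as np, cv2
from rig import manip
def grab(n,fn):
    im=manip.get_image(n); cv2.imwrite('pics/'+fn,im['pixels'][:,:,::-1]); np.savez('pics/'+fn+'.npz',**{k:im[k] for k in im}); return im
def load(fn):
    return dict(np.load('pics/'+fn+'.npz',allow_pickle=True))
def ray(im,u,v):
    H=im['pixels'].shape[0]; f=H/2/np.tan(np.radians(float(im['vertical_fov']))/2)
    d=np.array([(u-float(im['cx']))/f,-(v-float(im['cy']))/f,-1.])
    E=im['extrinsics']; return E[:3,3],E[:3,:3]@d
def onz(im,u,v,z):
    o,d=ray(im,u,v); return o+d*(z-o[2])/d[2]
def dep(im,u,v):
    o,d=ray(im,u,v); return o+d*float(im['depth'][int(v),int(u)])
E
python3 - <<'E'
from h import *
o=manip.get_obs(); print(o)
for n in ['side','top','wrist']:
    im=grab(n,n+'0.png'); print(n,[ (k,im[k]) for k in im if k not in('pixels','depth')])
E
```

```text
{'time_s': 0.0, 'joint_positions': array([ 1.18491190e+00,  2.21254363e-01,  1.52761760e+00, -4.52179186e-05,
        1.39469442e+00, -1.26118593e-01]), 'joint_velocities': array([-3.09767986e-04, -3.77952447e-06, -8.83177128e-04,  1.35475977e-03,
       -8.00545821e-04,  4.37024604e-04]), 'tau': array([-1.07366952e-03, -4.96914160e+01, -3.89380360e+01, -2.68979938e-04,
        1.14006386e-02,  1.11601352e-05]), 'eef_pos': array([0.16030807, 0.6033912 , 0.19617838]), 'ee_rot': array([ 1.29514034e-01,  9.91577098e-01, -9.60341557e-04, -2.28359128e-04]), 'contact_force': array([-0.31173786, -0.12673107, -1.01093978]), 'torque': array([0.02396945, 0.03735919, 0.03199016]), 'finger_gap': 0.08541022766655201}
side [('vertical_fov', 47.38187897191875), ('cx', 321.5670335015925), ('cy', 198.46833972335472), ('extrinsics', array([[ 0.91319363,  0.26128349, -0.31274324,  0.14780817],
       [-0.40749899,  0.57662519, -0.70812991, -0.8091495 ],
       [-0.00468702,  0.77410227,  0.63304321,  0.73913014],
       [ 0.        ,  0.        ,  0.        ,  1.        ]]))]
top [('vertical_fov', 53.970567469308314), ('cx', 318.2376352370818), ('cy', 196.1269248716798), ('extrinsics', array([[ 0.00530309,  0.9848654 , -0.17323975,  0.29270515],
       [-0.99941975,  0.01104888,  0.03221921, -0.15767251],
       [ 0.03364569,  0.17296837,  0.98435253,  0.99725743],
       [ 0.        ,  0.        ,  0.        ,  1.        ]]))]
wrist [('vertical_fov', 68.43918824234075), ('cx', 320.6959802794166), ('cy', 205.6978990416579), ('extrinsics', array([[ 0.25700168, -0.92363929, -0.2843248 ,  0.08669788],
       [ 0.96640986,  0.24518324,  0.07705301,  0.6225205 ],
       [-0.00145751, -0.29457705,  0.95562662,  0.37277979],
       [ 0.        ,  0.        ,  0.        ,  1.        ]]))]
```

View pics/side0.png

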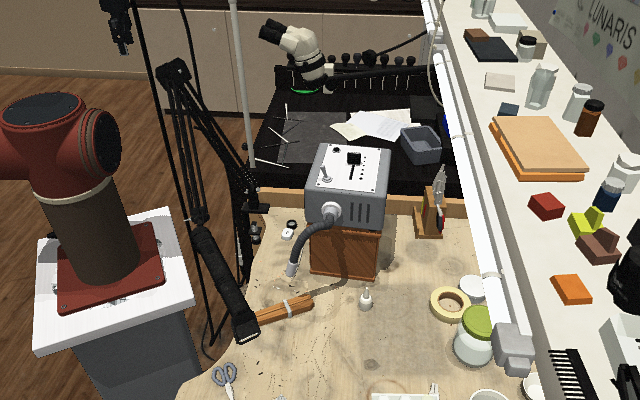

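View pics/top0.png

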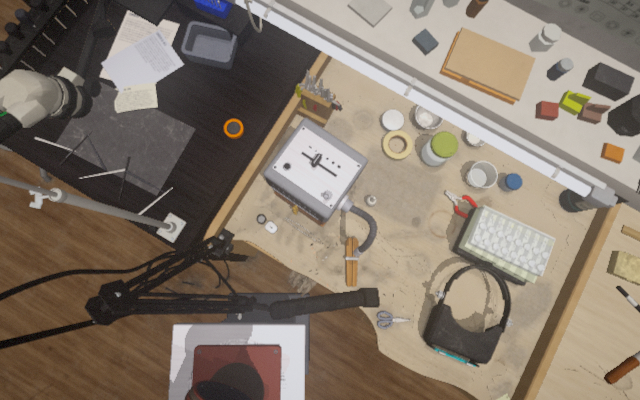

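```bash
python3 - <<'E'
from h import *
for n,(a,b,c,d) in {'side':(130,230,280,420),'top':(110,230,240,390)}.items():
    im=load(n+'0.png'); cv2.imwrite(f'pics/{n}0c.png',cv2.resize(im['pixels'][a:b,c:d,::-1],None,fx=5,fy=5,interpolation=cv2.INTER_CUBIC))
t=load('top0.png'); s=load('side0.png')
for u,v in [(303,122),(366,163),(268,175),(328,218),(317,160),(350,250),(371,200),(268,222)]: print('top',u,v,dep(t,u,v).round(3))
for u,v in [(100,300),(150,290),(220,240),(270,305),(370,298),(60,275),(40,195),(170,225),(225,240)]: print('arm',u,v,dep(t,u,v).round(3))
for u,v in [(175,70),(190,130),(200,220),(250,180),(240,60),(300,45),(430,60)]: print('side',u,v,dep(s,u,v).round(3))
E
```

```text
top 303 122 [ 0.579 -0.151  0.236]
top 366 163 [ 0.496 -0.279  0.232]
top 268 175 [ 0.468 -0.083  0.235]
top 328 218 [ 0.384 -0.202  0.23 ]
top 317 160 [ 0.492 -0.179  0.265]
top 350 250 [ 0.33  -0.269  0.018]
top 371 200 [ 0.453 -0.32   0.04 ]
top 268 222 [ 0.399 -0.064  0.013]
arm 100 300 [0.235 0.175 0.327]
arm 150 290 [0.247 0.123 0.255]
arm 220 240 [0.35  0.044 0.053]
arm 270 305 [ 0.206 -0.082  0.105]
arm 370 298 [ 0.218 -0.311  0.053]
arm 60 275 [0.278 0.164 0.459]
arm 40 195 [0.384 0.199 0.466]
arm 170 225 [0.387 0.171 0.033]
arm 225 240 [0.353 0.042 0.007]
side 175 70 [0.235 0.135 0.35 ]
side 190 130 [0.234 0.075 0.239]
side 200 220 [ 0.203 -0.046  0.093]
side 250 180 [0.353 0.096 0.055]
side 240 60 [0.382 0.169 0.333]
side 300 45 [0.594 0.341 0.275]
side 430 60 [ 1.802  1.325 -0.344]
```

View pics/wrist0.png

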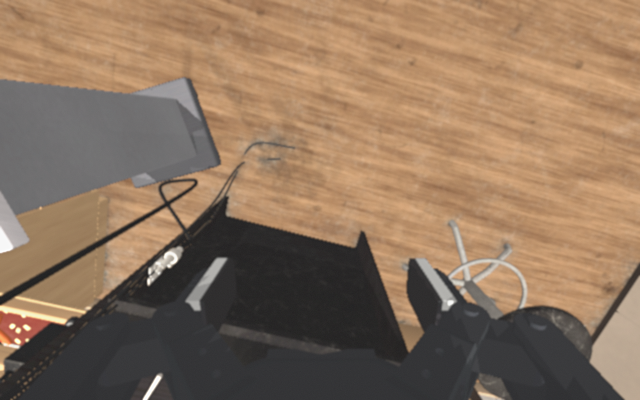

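View pics/side0c.png

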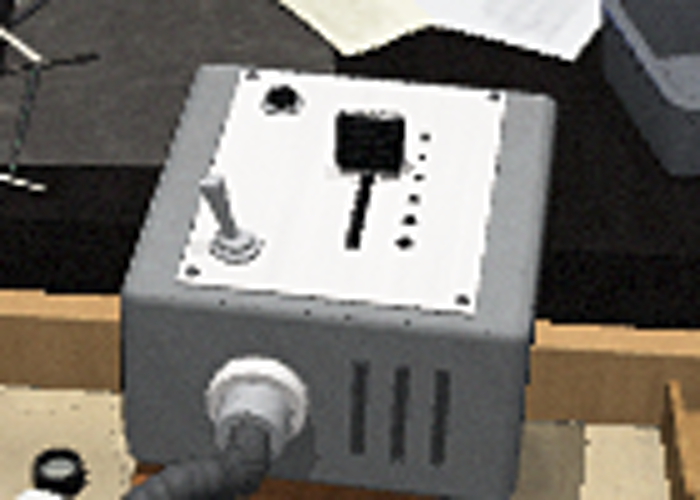

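View pics/top0c.png

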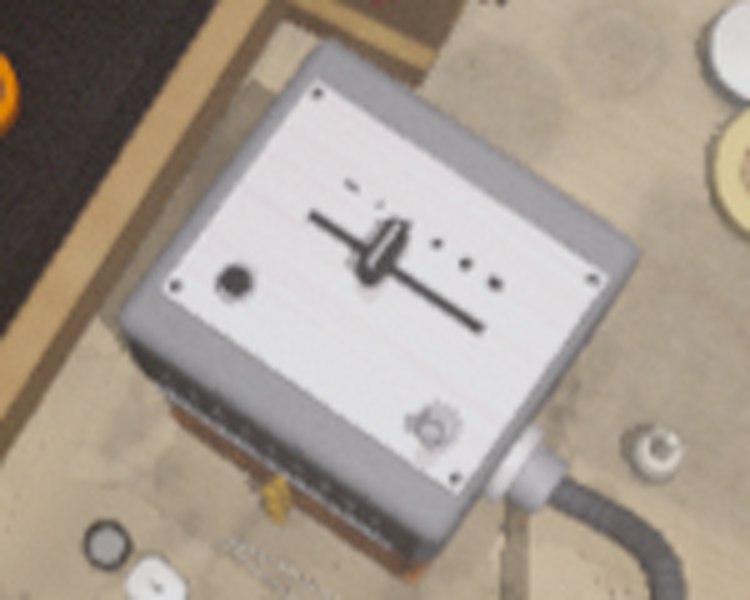

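```bash
python3 - <<'E'
from h import *
# occupancy: max height per 5cm cell from both views
P=[]
for n in ['side','top']:
    im=load(n+'0.png'); D=im['depth']; v,u=np.mgrid[0:400,0:640]
    f=200/np.tan(np.radians(float(im['vertical_fov']))/2)
    d=np.stack([(u-float(im['cx']))/f,-(v-float(im['cy']))/f,-np.ones_like(u)],-1)*D[...,None]
    p=(d@im['extrinsics'][:3,:3].T+im['extrinsics'][:3,3])[D>0]; P.append(p)
P=np.vstack(P)
xs=np.arange(0.1,0.85,.05)
print('y\\x ',*['%4.0f'%(100*x) for x in xs])
for y in np.arange(.65,-.5,-.05):
    r=[]
    for x in xs:
        m=(abs(P[:,0]-x)<.025)&(abs(P[:,1]-y)<.025)
        r.append('%4.0f'%(100*P[m,2].max()) if m.any() else '   .')
    print('%5.2f'%y,*r)
E
```

```text
y\x    10   15   20   25   30   35   40   45   50   55   60   65   70   75   80
 0.65    .   30   34  -87  -87  -87  -87  -86  -88    .    8   14    7    .    .
 0.60   38   39   38  -87  -87  -87  -87  -86    .    0    0   14   12   10   10
 0.55  -87   39   38  -87  -87  -86  -87  -88    .    0    1    0   10   11   15
 0.50  -87   29  -87  -87  -87  -87  -87    .    0    0    1    0   -0   -0   14
 0.45  -87  -86  -86  -87  -87  -87    .    .    0   32   30    1    0   -0    0
 0.40  -87  -87  -87  -87  -87    .    .    0   32   31   31   31   19    1    1
 0.35  -87  -87  -86  -87  -87    .    .    0    1   31   31   31   22   17   17
 0.30  -87  -87  -87  -86  -87    .    0    1    1    1   24   23   18   26   26
 0.25  -87  -87   25  -87  -87    0    1    1    1    1    1    1    1   27   26
 0.20  -78  -50   48   35  -20   47   57    1    1    1    1    1    1    0    1
 0.15    1    0   37   56   49   47   57    0    0    1    1    1    0    0    5
 0.10    2    1   36   35   28   15    9    0    0    0    0    0    0    0   36
 0.05   33    1   26   25   18   14    9    9    9    0    2    2    0    0   37
-0.00   37    8   20   18  -87    1    4    8    9    9    9    2    0   37   39
-0.05   37    1   13  -87    0    1    2   24   23    9    9    9   36   47   41
-0.10    2   11   12   -5    0    2    2   24   25   24    5    9   36   39   41
-0.15    0    1   11    0    1    1   24   24   27   24   24    4   40   40   40
-0.20  -78  -79   10    9    1    1   27   27   27   24   23   37   40   40   43
-0.25  -87  -87   10    8   16   17   24   24   24   24   36   40   40   40   39
-0.30  -87    0    8    8   18   23   23    6   24    0   39   40   40   43   43
-0.35    1    1    5    5    1    1    1    5    1   36   40   41   45   45   55
-0.40    1    1    1    1    1    1    1    1    1   39   42   42   42   45   55
-0.45    6    8    8    8    1    1    1    1   37   42   42   42   44   50   51
```

```bash
python3 - <<'E'
from h import *
t=load('top0.png'); s=load('side0.png')
print('pole top view'); 
for u,v in [(160,217),(130,208),(100,201),(60,192),(55,194),(30,188),(10,183),(3,180),(50,265),(30,270),(0,293),(0,347),(110,298),(50,328)]: print(u,v,dep(t,u,v).round(3))
print('side')
for u,v in [(250,150),(243,100),(237,40),(231,3),(150,60),(140,20),(185,10),(190,40),(120,30),(175,75),(110,5),(125,50)]: print(u,v,dep(s,u,v).round(3))
for n,(a,b,c,d) in {'side':(0,200,60,300),'top':(150,400,0,300)}.items():
    im=load(n+'0.png'); cv2.imwrite(f'pics/{n}0d.png',cv2.resize(im['pixels'][a:b,c:d,::-1],None,fx=2.4,fy=2.4,interpolation=cv2.INTER_CUBIC))
E
```

```text
pole top view
160 217 [ 0.41   0.209 -0.001]
130 208 [0.432 0.284 0.002]
100 201 [ 0.45   0.362 -0.001]
60 192 [0.387 0.17  0.471]
55 194 [0.384 0.174 0.474]
30 188 [0.382 0.174 0.522]
10 183 [0.382 0.175 0.553]
3 180 [0.383 0.175 0.563]
50 265 [ 0.287  1.016 -0.882]
30 270 [ 0.264  1.101 -0.877]
0 293 [ 0.161  1.218 -0.875]
0 347 [0.191 0.217 0.475]
110 298 [0.241 0.144 0.36 ]
50 328 [ 0.009  0.979 -0.876]
side
250 150 [0.38  0.173 0.091]
243 100 [0.378 0.172 0.234]
237 40 [0.381 0.172 0.377]
231 3 [0.378 0.172 0.455]
150 60 [ 0.292  2.283 -0.442]
140 20 [ 0.292  2.277 -0.184]
185 10 [ 0.554  2.143 -0.121]
190 40 [0.281 0.166 0.395]
120 30 [0.155 0.543 0.316]
175 75 [0.232 0.127 0.342]
110 5 [0.148 0.567 0.375]
125 50 [0.153 0.557 0.256]
```

View pics/side0d.png

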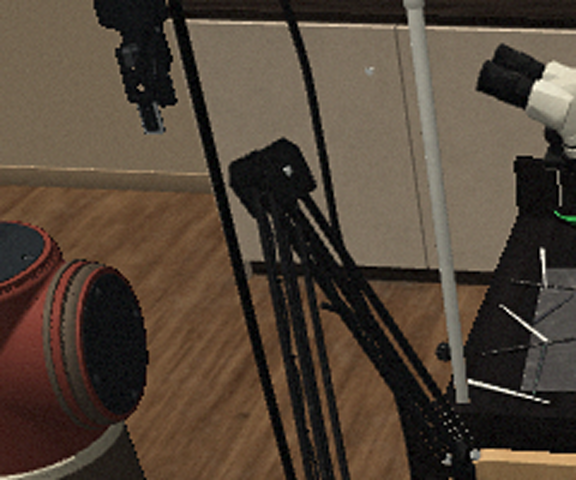

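View pics/top0d.png

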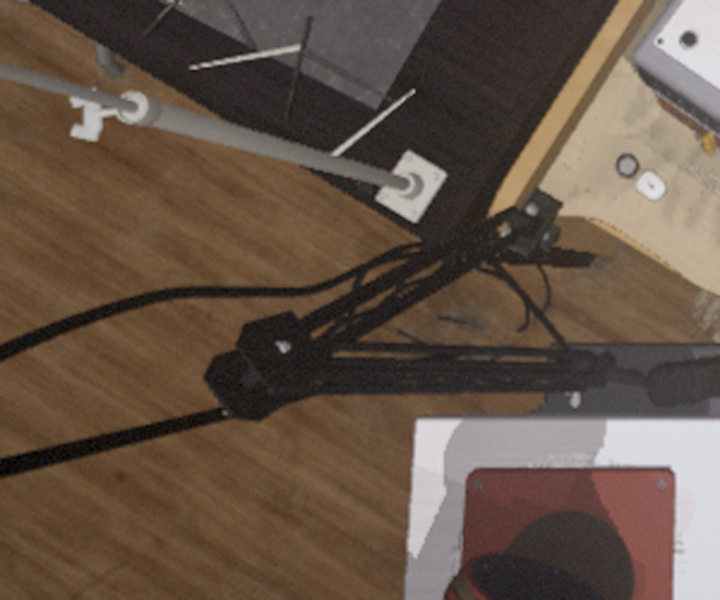

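```bash
python3 - <<'E'
from h import *
for n in ['side','top','wrist']:
    im=load(n+'0.png'); D=im['depth']; v,u=np.mgrid[0:400,0:640]
    f=200/np.tan(np.radians(float(im['vertical_fov']))/2)
    d=np.stack([(u-float(im['cx']))/f,-(v-float(im['cy']))/f,-np.ones_like(u)],-1)*D[...,None]
    p=(d@im['extrinsics'][:3,:3].T+im['extrinsics'][:3,3])
    m=(D>0)&(p[...,0]>.1)&(p[...,0]<.55)&(p[...,1]>.0)&(p[...,1]<.45)&(p[...,2]>.3)
    print(n,m.sum(), 'rows/cols', (u[m].min(),u[m].max(),v[m].min(),v[m].max()) if m.any() else '')
    q=p[m]
    for z in np.arange(.3,.7,.03):
        k=(q[:,2]>=z)&(q[:,2]<z+.03)
        if k.any():
            # cluster by rounding to 4cm
            c,cn=np.unique((q[k][:,:2]/.03).round().astype(int),axis=0,return_counts=True)
            print('%.2f'%z,[(round(a*.03,2),round(b*.03,2),int(w)) for (a,b),w in zip(c,cn)])
E
```

```text
side 2382 rows/cols (np.int64(114), np.int64(278), np.int64(0), np.int64(132))
0.30 [(np.float64(0.09), np.float64(0.0), 10), (np.float64(0.09), np.float64(0.03), 6), (np.float64(0.18), np.float64(0.21), 65), (np.float64(0.21), np.float64(0.09), 6), (np.float64(0.21), np.float64(0.12), 60), (np.float64(0.21), np.float64(0.15), 147), (np.float64(0.24), np.float64(0.12), 115), (np.float64(0.24), np.float64(0.15), 32), (np.float64(0.27), np.float64(0.12), 1), (np.float64(0.27), np.float64(0.15), 100), (np.float64(0.36), np.float64(0.18), 2), (np.float64(0.39), np.float64(0.18), 79), (np.float64(0.51), np.float64(0.39), 76), (np.float64(0.51), np.float64(0.42), 9), (np.float64(0.54), np.float64(0.39), 39), (np.float64(0.54), np.float64(0.42), 3), (np.float64(0.54), np.float64(0.45), 44)]
0.33 [(np.float64(0.18), np.float64(0.21), 67), (np.float64(0.21), np.float64(0.12), 39), (np.float64(0.21), np.float64(0.15), 92), (np.float64(0.21), np.float64(0.18), 63), (np.float64(0.24), np.float64(0.12), 125), (np.float64(0.24), np.float64(0.15), 119), (np.float64(0.27), np.float64(0.15), 96), (np
[... 3491 characters left out ...]
0.27), np.float64(0.18), 77), (np.float64(0.36), np.float64(0.18), 9), (np.float64(0.36), np.float64(0.21), 71), (np.float64(0.39), np.float64(0.18), 233), (np.float64(0.39), np.float64(0.21), 86)]
0.48 [(np.float64(0.27), np.float64(0.15), 8), (np.float64(0.27), np.float64(0.18), 94), (np.float64(0.39), np.float64(0.18), 86)]
0.51 [(np.float64(0.27), np.float64(0.15), 48), (np.float64(0.27), np.float64(0.18), 76), (np.float64(0.39), np.float64(0.18), 104)]
0.54 [(np.float64(0.24), np.float64(0.15), 2), (np.float64(0.27), np.float64(0.15), 61), (np.float64(0.27), np.float64(0.18), 31), (np.float64(0.39), np.float64(0.18), 120)]
0.57 [(np.float64(0.39), np.float64(0.18), 1)]
wrist 0 rows/cols
```

Call:
{"fn": "play_rows", "kwargs": {
  "plan": [
    [0, 0, 4, -0.12, 0, 0, 0],
    [0, 0, 8, -0.24, 0, 0, 0],
    [0, 0, 12, -0.36, 0, 0, 0],
    [0, 0, 16, -0.48, 0, 0, 0],
    [0, 0, 20, -0.6, 0, 0, 0]
  ]
}}

```text
time_s: 0.57
eef_pos: [0.1612, 0.6044, 0.379]
ee_rot: [0.124, 0.956, -0.265, 0.035]
contact_force: [1.0, 1.9, 0.2]
finger_gap: 0.0255
```

Call:
{"fn": "play_rows", "kwargs": {
  "plan": [
    [0, 0, 4, -0.12, 0, 0, 0],
    [0, 0, 8, -0.24, 0, 0, 0],
    [0, 0, 12, -0.36, 0, 0, 0],
    [0, 0, 16, -0.48, 0, 0, 0],
    [0, 0, 20, -0.6, 0, 0, 0]
  ]
}}

```text
time_s: 0.98
eef_pos: [0.2309, 0.5958, 0.427]
ee_rot: [0.082, 0.898, -0.416, 0.115]
contact_force: [0.6, 1.3, -2.5]
finger_gap: -0.0
```

```bash
python3 - <<'E'
from h import *
o=manip.get_obs(); print(o['time_s'],o['joint_positions'].round(3),o['eef_pos'])
im=grab('wrist','w1.png'); print(im['extrinsics'].round(3))
E
```

```text
0.9833 [ 1.281  1.091  0.096 -0.832  2.645 -0.714] [0.23089809 0.59576835 0.42696049]
[[ 0.243 -0.876 -0.416  0.133]
 [ 0.64  -0.177  0.747  0.734]
 [-0.729 -0.448  0.518  0.517]
 [ 0.     0.     0.     1.   ]]
```

View pics/w1.png

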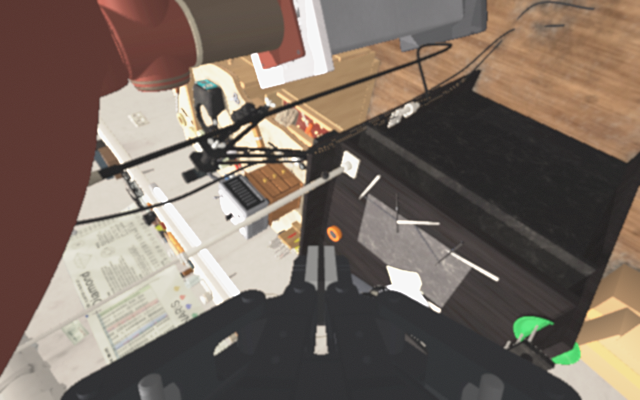

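```bash
python3 - <<'E'
from h import *
im=load('w1.png')
cv2.imwrite('pics/w1c.png',cv2.resize(im['pixels'][100:400,0:380,::-1],None,fx=2.1,fy=2,interpolation=cv2.INTER_CUBIC))
for u,v in [(104,172),(110,170),(150,154),(200,135),(300,103),(400,66),(447,46),(80,220),(120,212),(160,197),(190,185),(215,160),(260,160),(340,170),(300,190),(250,217),(200,243),(190,248),(170,260),(150,270),(100,295),(40,328)]:
    D=im['depth'][v-3:v+4,u-1:u+2]; k=np.unravel_index(np.where(D>0,D,9).argmin(),D.shape)
    print(u,v,dep(im,u-1+k[1],v-3+k[0]).round(3))
E
```

```text
104 172 [0.189 0.23  0.505]
110 170 [0.191 0.231 0.497]
150 154 [0.188 0.228 0.441]
200 135 [0.186 0.229 0.363]
300 103 [0.182 0.229 0.148]
400 66 [ 0.185  0.229 -0.19 ]
447 46 [ 0.18   0.223 -0.443]
80 220 [0.252 0.17  0.564]
120 212 [0.265 0.173 0.514]
160 197 [ 0.45  -0.572  0.361]
190 185 [ 0.487 -0.836  0.175]
215 160 [0.232 0.188 0.339]
260 160 [0.278 0.165 0.245]
340 170 [0.38  0.186 0.052]
300 190 [0.376 0.183 0.183]
250 217 [0.378 0.186 0.317]
200 243 [0.375 0.182 0.429]
190 248 [0.377 0.184 0.447]
170 260 [0.378 0.18  0.485]
150 270 [0.379 0.179 0.519]
100 295 [ 0.698 -0.573  0.708]
40 328 [ 0.704 -0.58   0.894]
```

View pics/w1c.png

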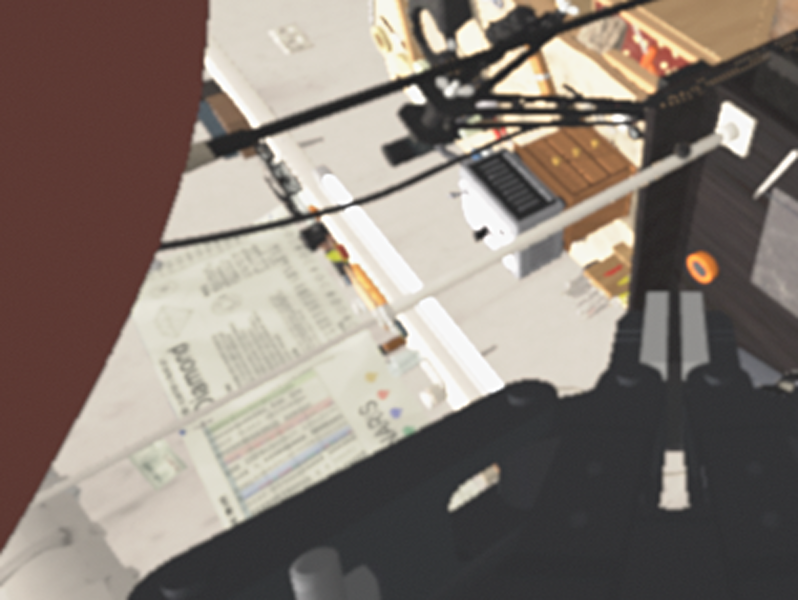

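```bash
python3 - <<'E'
from h import *
im=load('w1.png')
def zat(u,v,p):
    o,d=ray(im,u,v); s=np.dot(d[:2],np.array(p)-o[:2])/np.dot(d[:2],d[:2]); q=o+s*d; return q.round(3)
for u,v in [(150,270),(130,281),(100,295),(60,318),(20,348)]: print(u,v,zat(u,v,(.38,.182)))
for u,v in [(104,172),(98,176),(92,180)]: print(u,v,zat(u,v,(.188,.229)))
cv2.imwrite('pics/w1d.png',cv2.resize(im['pixels'][150:360,0:140,::-1],None,fx=4,fy=2.8,interpolation=cv2.INTER_CUBIC))
E
```

```text
150 270 [0.373 0.179 0.518]
130 281 [0.373 0.179 0.551]
100 295 [0.37  0.178 0.595]
60 318 [0.372 0.178 0.65 ]
20 348 [0.381 0.183 0.703]
104 172 [0.189 0.229 0.503]
98 176 [0.191 0.229 0.512]
92 180 [0.193 0.23  0.521]
```

View pics/w1d.png

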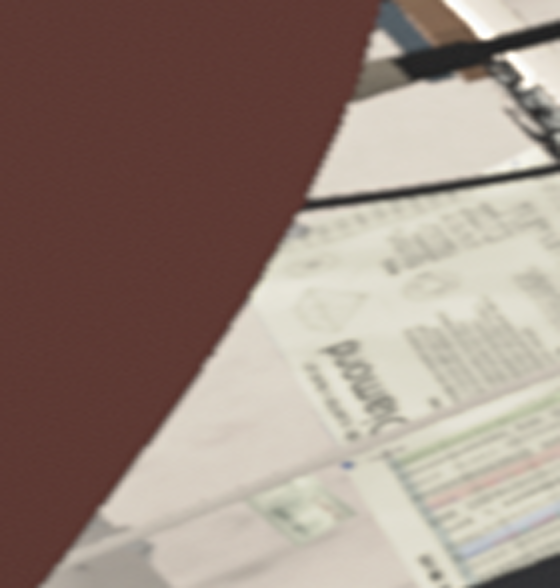

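```bash
cat > rec.py <<'E'
from h import *
import json
o=manip.get_obs()
with open('samples.jsonl','a') as f: f.write(json.dumps([list(o['joint_positions']),list(o['eef_pos']),list(o['ee_rot'])])+'\n')
print(round(o['time_s'],2),o['joint_positions'].round(3),o['eef_pos'].round(3),o['ee_rot'].round(3))
E
python3 rec.py; python3 - <<'E'
import json
with open('samples.jsonl','a') as f: f.write(json.dumps([[ 1.18491190e+00,  2.21254363e-01,  1.52761760e+00, -4.52179186e-05,1.39469442e+00, -1.26118593e-01],[0.16030807, 0.6033912 , 0.19617838],[ 1.29514034e-01,  9.91577098e-01, -9.60341557e-04, -2.28359128e-04]])+'\n')
E
```

```text
1.03 [ 1.278  1.092  0.096 -0.841  2.645 -0.721] [0.233 0.595 0.427] [ 0.083  0.897 -0.418  0.116]
```

Call:
{"fn": "play_rows", "kwargs": {
  "plan": [
    [0, 0, 0, 0.12, 0, 0, 0],
    [-2, 0, 0, 0.24, 0, 0, 0],
    [-4, 0, 0, 0.36, 0, 0, 0],
    [-6, 0, 0, 0.48, 0, 0, 0],
    [-6, 0, 0, 0.6, 0, 0, 0]
  ]
}}

```text
time_s: 1.45
eef_pos: [0.1645, 0.5961, 0.437]
ee_rot: [0.115, 0.981, -0.129, 0.083]
contact_force: [0.8, -0.3, 1.6]
finger_gap: -0.0002
```

```bash
python3 rec.py
```

```text
1.45 [ 1.295  0.399  0.899 -0.233  2.065 -0.13 ] [0.164 0.596 0.437] [ 0.115  0.981 -0.129  0.083]
```

Call:
{"fn": "play_rows", "kwargs": {
  "plan": [
    [0, 0, 0, 0.12, 0, 0, 0],
    [0, -3, 0, 0.24, 0, 0, 0],
    [0, -6, 0, 0.36, 0, 0, 0],
    [0, -9, 0, 0.36, 0, 0.1, 0],
    [0, -12, 0, 0.36, 0, 0.2, 0]
  ]
}}

```text
time_s: 1.87
eef_pos: [0.1678, 0.4724, 0.4365]
ee_rot: [0.03, 0.995, 0.056, 0.076]
contact_force: [0.4, -0.7, -0.1]
finger_gap: -0.0003
```

```bash
python3 rec.py
```

```text
1.87 [ 1.144 -0.253  1.568 -0.098  1.664 -0.383] [0.168 0.472 0.436] [0.03  0.995 0.056 0.076]
```

```bash
cat > fk.py <<'E'
import numpy as np, json
from scipy.spatial.transform import Rotation as R
from scipy.optimize import least_squares
S=[json.loads(l) for l in open('samples.jsonl')]
def ori(q,s4,s6,c,s5=1):
    return R.from_euler('z',q[0])*R.from_euler('y',q[1]+q[2])*R.from_euler('z',s4*q[3])*R.from_euler('y',s5*q[4])*R.from_euler('z',s6*q[5]+c)
def pts(q,p,s4):
    # p: a1,b1,d1, L2,a2, a3,L4, b5, L6, e
    a1,b1,d1,a2,L2,a3,L4,b4,L6,a6=p
    R1=R.from_euler('z',q[0]);R2=R1*R.from_euler('y',q[1]);R3=R2*R.from_euler('y',q[2]);R4=R3*R.from_euler('z',s4*q[3]);R5=R4*R.from_euler('y',q[4])
    P0=R1.apply([a1,b1,d1]);P1=P0+R2.apply([a2,0,L2]);P2=P1+R3.apply([a3,0,L4]);P3=P2+R4.apply([0,b4,0]);P4=P3+R5.apply([a6,0,L6])
    return np.array([P0,P1,P2,P3,P4])
if __name__=='__main__':
    for s4 in(1,-1):
        for s6 in (1,-1):
            best=min((least_squares(lambda c:np.concatenate([(ori(s[0],s4,s6,c[0]).inv()*R.from_quat(s[2])).as_rotvec() for s in S]),[c0]) for c0 in (0,1.57,3.14,-1.57)),key=lambda r:r.cost)
            print(s4,s6,best.cost,best.x)
    s4=1
    for s4 in(1,-1):
        g=lambda p:np.concatenate([(pts(s[0],p,s4)[4]-s[1]) for s in S]+[0.003*(p-p0)])
        p0=np.array([0,0,.2,0,.4,0,.4,0,.25,0.])
        r=least_squares(g,p0); print(s4,r.x.round(3),np.abs(r.fun[:3*len(S)]).max())
E
python3 fk.py
```

```text
1 1 2.424953286016681e-17 [1.57079633]
1 -1 0.47407878164709677 [0.89044922]
-1 1 1.1669259989915128 [-4.2753215]
-1 -1 0.5747163612614762 [1.33519113]
1 [-0.     0.079  0.311 -0.     0.412  0.052  0.548 -0.     0.368 -0.   ] 1.1452285268775952e-05
-1 [ 0.008 -0.116 -0.153  0.026 -0.012 -0.134  0.497  0.189 -0.323 -0.077] 0.014116156458124474
```

```bash
python3 - <<'E'
from h import *
for n in ['top','side']:
    im=load(n+'0.png'); D=im['depth']; v,u=np.mgrid[0:400,0:640]
    f=200/np.tan(np.radians(float(im['vertical_fov']))/2)
    d=np.stack([(u-float(im['cx']))/f,-(v-float(im['cy']))/f,-np.ones_like(u)],-1)*D[...,None]
    p=(d@im['extrinsics'][:3,:3].T+im['extrinsics'][:3,3])
    near=(np.hypot(p[...,0]-.482,p[...,1]+.179)<.13)&(D>0)
    px=im['pixels'].astype(int); white=near&(px.min(-1)>175)&(p[...,2]>.22)
    print(n,'plate z',np.median(p[white][:,2]))
    m=near&(p[...,2]>.215)
    for nm,mm in (('plate',white),('box',m)):
        o=np.array([onz(im,a,b,.238)[:2] for a,b in zip(u[mm],v[mm])]).astype(np.float32)
        k=cv2.morphologyEx(mm.astype(np.uint8),cv2.MORPH_OPEN,np.ones((3,3)))
        cs,_=cv2.findContours(k,0,1); c=max(cs,key=cv2.contourArea)[:,0]
        q=np.array([onz(im,a,b,.238 if nm=='plate' else .235)[:2] for a,b in c],np.float32)
        r=cv2.minAreaRect(q*1000); print(nm,np.round(r[0],1),np.round(r[1],1),round(r[2],1))
E
```

```text
top plate z 0.2384876545312421
plate [ 486.9 -179. ] [144.6 108.8] 55.9
box [ 484.5 -176.7] [159.1 152.2] 55.6
side plate z 0.23665649020715807
plate [ 483.8 -181.1] [144.6 107.4] 55.7
box [ 478.1 -190.9] [179.3 147.9] 55.7
```

```bash
cat >> h.py <<'E'
C=np.array([.485,-.180]); TH=np.radians(-34.2); XB=np.array([np.cos(TH),np.sin(TH)]); YB=np.array([-np.sin(TH),np.cos(TH)])
def tobox(p): d=np.asarray(p)[:2]-C; return np.array([d@XB,d@YB])
def frombox(x,y): return C+x*XB+y*YB
E
python3 - <<'E'
from h import *
t=load('top0.png'); s=load('side0.png')
f=lambda im,o,u,v,z: (tobox(onz(im,o[0]+u/5,o[1]+v/5,z))*1000).round(1)
for nm,u,v in [('slotL',312,215),('slotR',482,328),('sw base',434,430),('bar',351,185),('d3',437,243),('d4',465,264),('d5',495,283),('screwBL',318,93),('BR',593,278),('FL',175,286),('FR',455,478)]: print('top',nm,f(t,(240,110),u,v,.238))
print('tab top',f(t,(240,110),388,243,.265))
for nm,u,v in [('slotR',352,247),('sw base',237,243),('d5',405,243),('d4',410,219),('d3',414,198),('d2',418,178),('d1',422,157),('bar',426,137),('BL',494,97),('BR',462,300),('FR',192,272),('FL',250,76)]: print('side',nm,f(s,(280,130),u,v,.238))
print('sidetab right face bottom-ish',f(s,(280,130),338,170,.2415),f(s,(280,130),402,175,.2415), 'top',f(s,(280,130),340,115,.265),f(s,(280,130),405,117,.265))
E
```

```text
top slotL [ 6.9 40.5]
top slotR [  7.6 -41.2]
top sw base [-37.3 -48.7]
top bar [26.2 34.9]
top d3 [26.1 -7. ]
top d4 [ 25.4 -21. ]
top d5 [ 25.8 -35.2]
top screwBL [50.2 67.8]
top BR [ 50.  -66.2]
top FL [-48.1  68.3]
top FR [-48.3 -66.2]
tab top [8.2 5.6]
side slotR [  6.7 -43.8]
side sw base [-35.2 -48.6]
side d5 [ 25.5 -38.1]
side d4 [ 25.7 -23. ]
side d3 [25.7 -9.4]
side d2 [25.8  3.8]
side d1 [25.9 18.1]
side bar [26. 32.]
side BL [49.8 64.8]
side BR [ 49.2 -68.3]
side FR [-48.3 -68.6]
side FL [-48.8  63.6]
sidetab right face bottom-ish [-4.3 -1.1] [20.  -0.2] top [-4.6  1.1] [19.5  3.9]
```

```bash
sed -i 's/C=np.array(\[.485,-.180\])/C=np.array([.4862,-.1796])/' h.py; cat >> fk.py <<'E'
P=np.array([0,.079,.311,0,.412,.052,.548,0,.368,0])
g=lambda p:np.concatenate([(pts(s[0],p,1)[4]-s[1]) for s in S]+[0.0003*(p-P)])
P=least_squares(g,P).x
def fk(q): return pts(q,P,1)[4],ori(q,1,1,np.pi/2)
LO=np.array([-2.98,-.91,.09,-1.24,.2,-2.68]);HI=np.array([2.98,2.08,2.57,4.39,2.65,2.68])
def ik(pos,Rt,q0):
    def e(q):
        p,o=fk(q); return np.concatenate([(p-pos)*5,(Rt.inv()*o).as_rotvec()])
    r=least_squares(e,np.clip(q0,LO+1e-3,HI-1e-3),bounds=(LO,HI)); return r.x,np.abs(r.fun).max()
def down(yaw): # tool z down, tool y at world angle yaw
    y=np.array([np.cos(yaw),np.sin(yaw),0]);z=np.array([0,0,-1]);return R.from_matrix(np.stack([np.cross(y,z),y,z],1))
E
python3 - <<'E'
from h import *; from fk import *
print(P.round(4))
o=manip.get_obs(); q=o['joint_positions']; Ro=R.from_quat(o['ee_rot'])
print(Ro.as_matrix().round(2))
yx=np.arctan2(Ro.as_matrix()[1,1],Ro.as_matrix()[0,1]); print('tool y yaw',yx)
# final
for yaw in [TH,TH+np.pi]:
    pos=np.array([*frombox(.006,.004),.30]); print('final',yaw,ik(pos,down(yaw),np.array([-.4,.3,1.5,0,1.4,0])))
for j1 in [1.14,.9,.5,0,-.5]:
    for r in(.12,):
        qq=np.array([j1,-.85,1.6,0,0,0]);qq[4]=np.pi-qq[1]-qq[2]; print(j1,qq.round(2),pts(qq,P,1).round(3).tolist())
E
```

```text
[-0.      0.0786  0.3111 -0.      0.4116  0.0524  0.5477 -0.      0.3679
 -0.    ]
[[-0.99  0.05  0.16]
 [ 0.07  0.99  0.11]
 [-0.15  0.12 -0.98]]
tool y yaw 1.519107083681229
final -0.5969026041820608 (array([-4.99453738e-01, -6.89927043e-02,  1.64238344e+00, -6.58617876e-10,
        1.56820192e+00,  9.74488664e-02]), np.float64(2.3910646065586713e-09))
final 2.5446900494077322 (array([-0.35626831, -0.06662366,  1.65337828, -0.1594468 ,  1.5390916 ,
       -2.68      ]), np.float64(0.21668548104664592))
1.14 [ 1.14 -0.85  1.6   0.    2.39  0.  ] [[-0.071, 0.033, 0.311], [-0.201, -0.248, 0.583], [-0.029, 0.126, 0.948], [-0.029, 0.126, 0.948], [-0.029, 0.126, 0.58]]
0.9 [ 0.9  -0.85  1.6   0.    2.39  0.  ] [[-0.062, 0.049, 0.311], [-0.254, -0.193, 0.583], [0.002, 0.129, 0.948], [0.002, 0.129, 0.948], [0.002, 0.129, 0.58]]
0.5 [ 0.5  -0.85  1.6   0.    2.39  0.  ] [[-0.038, 0.069, 0.311], [-0.309, -0.079, 0.583], [0.052, 0.118, 0.948], [0.052, 0.118, 0.948], [0.052, 0.118, 0.58]]
0 [ 0.   -0.85  1.6   0.    2.39  0.  ] [[-0.0, 0.079, 0.311], [-0.309, 0.079, 0.583], [0.102, 0.079, 0.948], [0.102, 0.079, 0.948], [0.102, 0.079, 0.58]]
-0.5 [-0.5  -0.85  1.6   0.    2.39  0.  ] [[0.038, 0.069, 0.311], [-0.234, 0.217, 0.583], [0.128, 0.02, 0.948], [0.128, 0.02, 0.948], [0.128, 0.02, 0.58]]
```

```bash
cat > plan.py <<'E'
from h import *; from fk import *
def wp(j1,f,z,j6=.1): return np.array([np.cos(j1)*f-np.sin(j1)*.079,np.sin(j1)*f+np.cos(j1)*.079,z]),down(j1-j6)
E
python3 - <<'E'
from plan import *
o=manip.get_obs(); q=o['joint_positions']; p0=o['eef_pos'];R0=R.from_quat(o['ee_rot'])
W=[wp(1.144,.40,.45,-.3),wp(1.144,.20,.55,-.1),wp(1.144,.08,.58,0),wp(.7,.08,.58),wp(.3,.08,.58),wp(-.1,.08,.58),wp(-.5,.08,.58),wp(-.5,.25,.52),wp(-.5,.40,.42)]
pp,RR=p0,R0
for w in W:
    qq,e=ik(w[0],w[1],q); print(((w[0]-pp)*100).round(1),(w[1]*RR.inv()).as_rotvec().round(2),'q',qq.round(2),round(e,4)); q=qq;pp,RR=w
E
```

```text
[-7.4 -7.6  1.4] [-0.1   0.16 -0.07] q [ 1.14 -0.34  1.6   0.    1.88 -0.3 ] 0.0
[ -8.3 -18.2  10. ] [ 0.   0.  -0.2] q [ 1.15 -0.7   1.62 -0.    2.23 -0.1 ] 0.0
[ -5.  -10.9   3. ] [ 0.   0.  -0.1] q [ 1.15 -0.89  1.61 -0.    2.42  0.  ] 0.0
[4.9 0.6 0. ] [ 0.    0.   -0.54] q [ 0.7  -0.89  1.61 -0.    2.42  0.1 ] 0.0
[ 4.3 -1.3  0. ] [ 0.   0.  -0.4] q [ 0.3  -0.89  1.61 -0.    2.42  0.1 ] 0.0
[ 3.4 -2.8  0. ] [ 0.   0.  -0.4] q [-0.1  -0.89  1.61 -0.    2.42  0.1 ] 0.0
[ 2.1 -4.   0. ] [ 0.   0.  -0.4] q [-0.5  -0.89  1.61 -0.    2.42  0.1 ] 0.0
[14.9 -8.2 -6. ] [0. 0. 0.] q [-0.5  -0.63  1.65 -0.    2.13  0.1 ] 0.0
[ 13.2  -7.2 -10. ] [0. 0. 0.] q [-0.5  -0.35  1.66  0.    1.83  0.1 ] 0.0
```

Call:
{"fn": "play_rows", "kwargs": {
  "plan": [
    [-2.5, -2.5, 0.5, -0.05, 0.08, -0.03, 0],
    [-5, -5, 1, -0.1, 0.16, -0.06, 0],
    [-7.4, -7.6, 1.4, -0.1, 0.16, -0.07, 0],
    [-9, -11, 4, -0.1, 0.16, -0.1, 0],
    [-10.5, -14, 6, -0.1, 0.16, -0.15, 0]
  ]
}}

```text
time_s: 2.28
eef_pos: [0.0633, 0.3347, 0.4949]
ee_rot: [0.107, 0.994, -0.006, 0.001]
contact_force: [-0.4, 0.3, 1.0]
finger_gap: -0.0001
```

```bash
python3 rec.py; python3 - <<'E'
from plan import *
o=manip.get_obs(); q=o['joint_positions']; pp=o['eef_pos'];RR=R.from_quat(o['ee_rot'])
for w in [wp(1.144,.20,.55,-.1),wp(1.144,.08,.58,0)]: print(((w[0]-pp)*100).round(1),(w[1]*RR.inv()).as_rotvec().round(3))
E
```

```text
2.28 [ 1.157 -0.461  1.597 -0.006  2.016 -0.203] [0.063 0.335 0.495] [ 0.107  0.994 -0.006  0.001]
[ -5.2 -12.    5.5] [ 0.012 -0.    -0.113]
[-10.2 -22.9   8.5] [ 0.012 -0.001 -0.213]
```

Call:
{"fn": "play_rows", "kwargs": {
  "plan": [
    [-1.7, -4, 1.8, 0.01, 0, -0.04, 0],
    [-3.4, -8, 3.7, 0.01, 0, -0.08, 0],
    [-5.2, -12, 5.5, 0.01, 0, -0.12, 0],
    [-6.8, -15.5, 6.5, 0.01, 0, -0.15, 0],
    [-8.4, -19, 7.5, 0.01, 0, -0.18, 0]
  ]
}}

```text
time_s: 2.7
eef_pos: [-0.0156, 0.1553, 0.5672]
ee_rot: [0.195, 0.981, 0.001, 0.001]
contact_force: [1.2, -0.2, 0.7]
finger_gap: 0.0002
```

Call:
{"fn": "play_rows", "kwargs": {
  "plan": [
    [-1, -2, 0.5, 0, 0, -0.03, 0],
    [-1.8, -3.9, 1, 0, 0, -0.05, 0],
    [-0.8, -3.8, 1, 0, 0, -0.15, 0],
    [0.3, -3.7, 1, 0, 0, -0.25, 0],
    [0.3, -3.7, 1, 0, 0, -0.25, 0]
  ]
}}

```text
time_s: 3.12
eef_pos: [-0.0107, 0.1204, 0.5762]
ee_rot: [0.319, 0.948, 0.001, 0.001]
contact_force: [-0.1, 0.7, -0.7]
finger_gap: -0.0001
```

```bash
python3 rec.py; python3 - <<'E'
from plan import *
o=manip.get_obs(); q=o['joint_positions']; pp=o['eef_pos'];RR=R.from_quat(o['ee_rot'])
for j in [.9,.8,.7,.6,.5,.4,.2,0,-.2,-.5]: 
    w=wp(j,.08,.58); print(j,((w[0]-pp)*100).round(1),(w[1]*RR.inv()).as_rotvec().round(3))
E
```

```text
3.12 [ 9.560e-01 -8.760e-01  1.615e+00 -2.000e-03  2.401e+00  3.300e-02] [-0.011  0.12   0.576] [0.319 0.948 0.001 0.001]
0.9 [-0.2 -0.9  0.4] [-0.001  0.002 -0.122]
0.8 [ 1.  -0.8  0.4] [-0.001  0.002 -0.222]
0.7 [ 2.1 -0.8  0.4] [-0.     0.002 -0.322]
0.6 [ 3.2 -1.   0.4] [-0.     0.002 -0.422]
0.5 [ 4.3 -1.3  0.4] [-0.     0.002 -0.522]
0.4 [ 5.4 -1.6  0.4] [-0.     0.002 -0.622]
0.2 [ 7.3 -2.7  0.4] [ 0.     0.002 -0.822]
0 [ 9.1 -4.1  0.4] [ 0.     0.002 -1.022]
-0.2 [10.5 -5.9  0.4] [ 1.000e-03  2.000e-03 -1.222e+00]
-0.5 [11.9 -8.9  0.4] [ 1.000e-03  2.000e-03 -1.522e+00]
```

Call:
{"fn": "play_rows", "kwargs": {
  "plan": [
    [0, -0.9, 0.3, 0, 0, -0.12, 0],
    [1, -0.8, 0.3, 0, 0, -0.22, 0],
    [2.1, -0.8, 0.3, 0, 0, -0.32, 0],
    [3.2, -1, 0.3, 0, 0, -0.42, 0],
    [4.3, -1.3, 0.3, 0, 0, -0.52, 0]
  ]
}}

```text
time_s: 3.53
eef_pos: [0.0318, 0.1078, 0.5791]
ee_rot: [0.549, 0.836, -0.0, 0.0]
contact_force: [0.2, -0.1, -0.5]
finger_gap: 0.0002
```

```bash
python3 rec.py; python3 - <<'E'
from plan import *
o=manip.get_obs(); q=o['joint_positions']; pp=o['eef_pos'];RR=R.from_quat(o['ee_rot'])
for j in [.4,.3,.2,.1,0,-.2,-.3,-.4,-.5]: 
    w=wp(j,.08,.58); print(j,((w[0]-pp)*100).round(1),(w[1]*RR.inv()).as_rotvec().round(3))
grab('side','s2.png');grab('wrist','w2.png')
E
```

```text
3.53 [ 5.150e-01 -8.900e-01  1.611e+00 -2.000e-03  2.421e+00  1.040e-01] [0.032 0.108 0.579] [ 0.549  0.836 -0.     0.   ]
0.4 [ 1.1 -0.4  0.1] [ 0.001  0.    -0.109]
0.3 [ 2.1 -0.9  0.1] [ 0.001 -0.    -0.209]
0.2 [ 3.1 -1.4  0.1] [ 0.001 -0.    -0.309]
0.1 [ 4.  -2.1  0.1] [ 0.001 -0.    -0.409]
0 [ 4.8 -2.9  0.1] [ 0.001 -0.    -0.509]
-0.2 [ 6.2 -4.6  0.1] [ 0.001 -0.    -0.709]
-0.3 [ 6.8 -5.6  0.1] [ 0.001 -0.    -0.809]
-0.4 [ 7.3 -6.6  0.1] [ 0.001 -0.    -0.909]
-0.5 [ 7.6 -7.7  0.1] [ 1.000e-03 -1.000e-03 -1.009e+00]
```

View pics/s2.png

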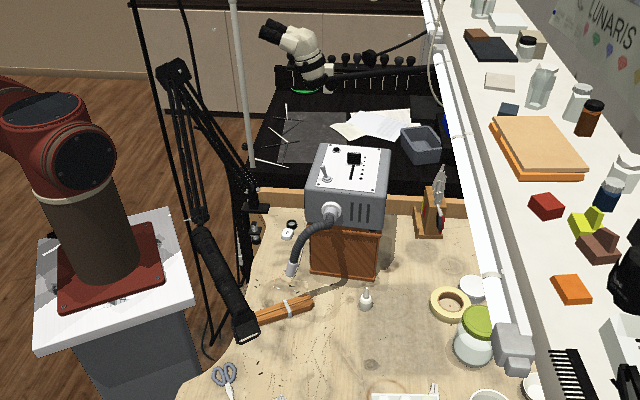

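View pics/w2.png

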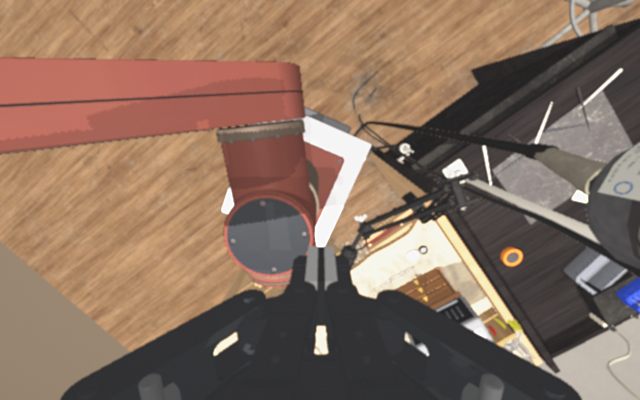

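```bash
python3 - <<'E'
from h import *
im=load('w2.png')
for u,v in [(545,155),(575,165),(600,180),(620,170),(620,210),(635,240),(520,195)]: print(u,v,dep(im,u,v).round(3))
E
```

```text
545 155 [0.183 0.218 0.515]
575 165 [0.183 0.215 0.547]
600 180 [0.156 0.204 0.598]
620 170 [0.153 0.211 0.607]
620 210 [0.159 0.193 0.615]
635 240 [0.167 0.182 0.623]
520 195 [0.567 0.193 0.003]
```

Call:
{"fn": "play_rows", "kwargs": {
  "plan": [
    [1.1, -0.4, 0.1, 0, 0, -0.11, 0],
    [2.1, -0.9, 0.1, 0, 0, -0.21, 0],
    [3.1, -1.4, 0.1, 0, 0, -0.31, 0],
    [4, -2.1, 0.1, 0, 0, -0.41, 0],
    [4.8, -2.9, 0.1, 0, 0, -0.51, 0]
  ]
}}

```text
time_s: 4.05
eef_pos: [0.0799, 0.0792, 0.5801]
ee_rot: [0.741, 0.672, -0.001, 0.0]
contact_force: [-0.5, 0.4, 0.3]
finger_gap: -0.0
```

Call:
{"fn": "play_rows", "kwargs": {
  "plan": [
    [0.8, -0.9, 0, 0, 0, -0.11, 0],
    [1.4, -1.7, 0, 0, 0, -0.2, 0],
    [2, -2.7, 0, 0, 0, -0.3, 0],
    [2.5, -3.7, 0, 0, 0, -0.4, 0],
    [2.8, -4.8, 0, 0, 0, -0.5, 0]
  ]
}}

```text
time_s: 4.47
eef_pos: [0.1083, 0.0314, 0.58]
ee_rot: [0.884, 0.468, -0.001, -0.0]
contact_force: [0.3, -0.5, 0.2]
finger_gap: -0.0
```

```bash
python3 rec.py; python3 - <<'E'
from plan import *
o=manip.get_obs(); q=o['joint_positions']; pp=o['eef_pos'];RR=R.from_quat(o['ee_rot'])
for b in [(.006,-.036,.45),(.006,-.036,.36)]:
    w=np.array([*frombox(*b[:2]),b[2]]); print(b,w,((w-pp)*100).round(1),(down(TH)*RR.inv()).as_rotvec().round(3))
grab('wrist','w3.png')
E
```

```text
4.47 [-4.810e-01 -8.870e-01  1.608e+00 -2.000e-03  2.422e+00  1.140e-01] [0.108 0.031 0.58 ] [ 0.884  0.468 -0.001 -0.   ]
(0.006, -0.036, 0.45) [ 0.47092748 -0.2127474   0.45      ] [ 36.3 -24.4 -13. ] [ 0.001 -0.002  0.   ]
(0.006, -0.036, 0.36) [ 0.47092748 -0.2127474   0.36      ] [ 36.3 -24.4 -22. ] [ 0.001 -0.002  0.   ]
```

View pics/w3.png

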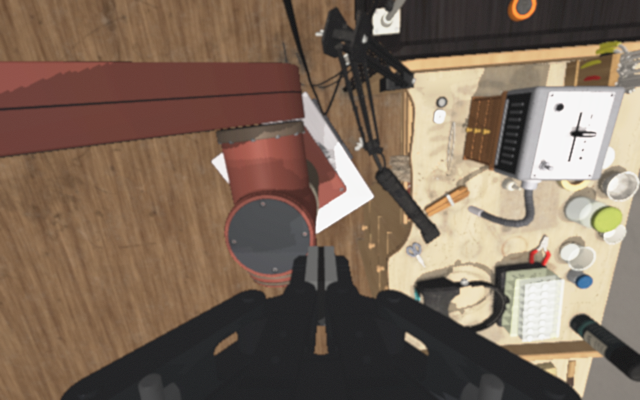

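```bash
python3 - <<'E'
from h import *
im=load('w3.png')
for u,v in [(580,325),(600,345),(630,370)]: print(u,v,dep(im,u,v).round(3))
E
```

```text
580 325 [ 0.446 -0.822  0.035]
600 345 [ 0.44  -0.83   0.103]
630 370 [ 0.441 -0.834  0.182]
```

Call:
{"fn": "play_rows", "kwargs": {
  "plan": [
    [3, -2, 0, 0, 0, 0, 0],
    [6.2, -4.2, -0.5, 0, 0, 0, 0],
    [9.4, -6.4, -1.5, 0, 0, 0, 0],
    [12.6, -8.6, -2.5, 0, 0, 0, 0],
    [15.8, -10.8, -4, 0, 0, 0, 0]
  ]
}}

```text
time_s: 4.93
eef_pos: [0.2686, -0.0759, 0.5403]
ee_rot: [0.883, 0.47, -0.001, 0.001]
contact_force: [0.4, 0.0, -0.0]
finger_gap: 0.0001
```

Call:
{"fn": "play_rows", "kwargs": {
  "plan": [
    [3.2, -2.1, -1.2, 0, 0, 0, 0],
    [6.4, -4.2, -2.4, 0, 0, 0, 0],
    [9.6, -6.3, -3.6, 0, 0, 0, 0],
    [12.8, -8.5, -4.8, 0, 0, 0, 0],
    [15.5, -10.5, -6, 0, 0, 0, 0]
  ]
}}

```text
time_s: 5.35
eef_pos: [0.425, -0.1794, 0.4789]
ee_rot: [0.883, 0.47, -0.001, -0.001]
contact_force: [-0.1, 0.3, 0.8]
finger_gap: -0.0003
```

```bash
python3 rec.py; python3 - <<'E'
from plan import *
o=manip.get_obs(); pp=o['eef_pos'];RR=R.from_quat(o['ee_rot'])
w=np.array([*frombox(.006,-.034),.34]); print(w,((w-pp)*100).round(1),(down(TH)*RR.inv()).as_rotvec().round(3))
grab('wrist','w4.png')
E
```

```text
5.35 [-0.569 -0.192  1.426 -0.002  1.91   0.022] [ 0.425 -0.179  0.479] [ 0.883  0.47  -0.001 -0.001]
[ 0.47205165 -0.21109324  0.34      ] [  4.7  -3.2 -13.9] [-0.    -0.003 -0.005]
```

View pics/w4.png

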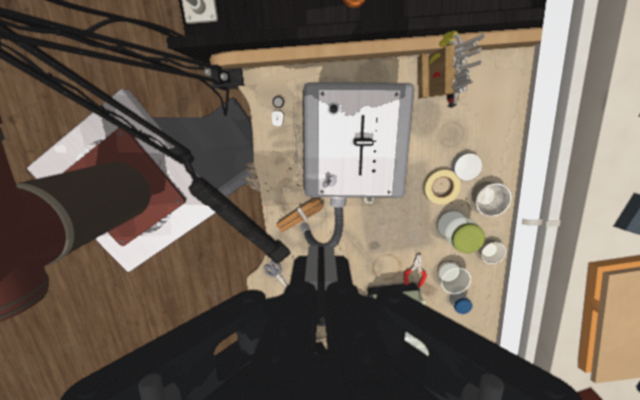

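```bash
python3 - <<'E'
from h import *
im=load('w4.png'); cv2.imwrite('pics/w4c.png',cv2.resize(im['pixels'][75:205,295:425,::-1],None,fx=4.6,fy=4.6,interpolation=cv2.INTER_CUBIC))
px=im['pixels'].astype(int)
E
```

```text
(no output)
```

View pics/w4c.png

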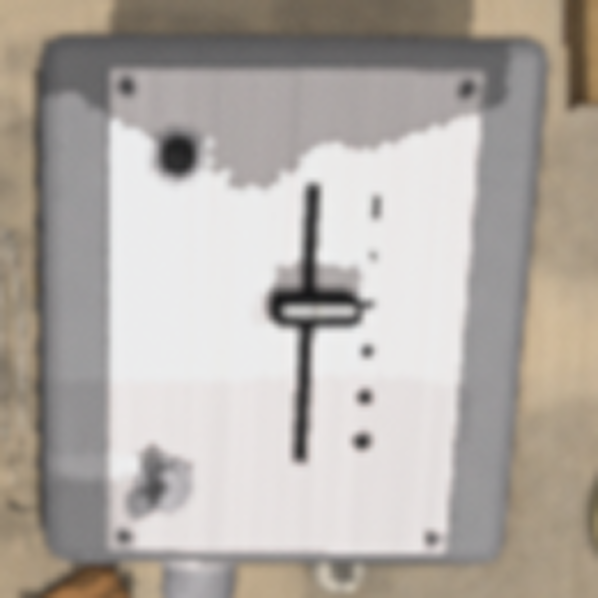

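```bash
python3 - <<'E'
from h import *
im=load('w4.png')
f=lambda u,v,z=.238:(tobox(onz(im,295+u/4.6,75+v/4.6,z))*1000).round(1)
for n,u,v in [('bar(26?,32)',376,207),('d1 18',373,255),('d3 -10',367,351),('d4 -24',364,397),('d5 -38',361,441),('slotL',313,187),('slotR',299,460),('BL',467,89),('BR',432,539),('FL',126,87),('FR',124,538)]: print(n,f(u,v))
print('tab top',f(318,309,.265),'swbase',f(165,485))
E
```

```text
bar(26?,32) [24.  33.4]
d1 18 [23.9 19.6]
d3 -10 [23.8 -8.9]
d4 -24 [ 23.7 -22.9]
d5 -38 [ 23.6 -36.6]
slotL [ 5.  38.9]
slotR [  4.6 -42.7]
BL [48.2 66.2]
BR [ 48. -68.]
FL [-50.3  66.3]
FR [-50.  -68.2]
tab top [4.4 6. ] swbase [-37.2 -50.9]
```

```bash
cat > go.py <<'E'
import sys
from plan import *
o=manip.get_obs(); pp=o['eef_pos'];RR=R.from_quat(o['ee_rot'])
a=[float(x) for x in sys.argv[1:]]
b=tobox(pp)*1000; print('t',round(o['time_s'],2),'box now',b.round(1),'z',round(pp[2]*1000,1),'F box',(np.array([o['contact_force'][:2]@XB,o['contact_force'][:2]@YB,o['contact_force'][2]])).round(1))
for i in range(0,len(a),3):
    w=np.array([*frombox(a[i]/1000,a[i+1]/1000),a[i+2]/1000]); print(a[i:i+3],((w-pp)*100).round(2),(down(TH)*RR.inv()).as_rotvec().round(3))
print('1mm left =',(YB*.1).round(3),'1mm back=',(XB*.1).round(3))
E
python3 go.py 6 -22 340 6 -22 270 6 -22 246
```

```text
t 5.4 box now [-47. -35.] z 473.1 F box [-1.  -2.8 -4.6]
[6.0, -22.0, 340.0] [  5.11  -1.91 -13.31] [-0.003 -0.009 -0.004]
[6.0, -22.0, 270.0] [  5.11  -1.91 -20.31] [-0.003 -0.009 -0.004]
[6.0, -22.0, 246.0] [  5.11  -1.91 -22.71] [-0.003 -0.009 -0.004]
1mm left = [0.056 0.083] 1mm back= [ 0.083 -0.056]
```

Call:
{"fn": "play_rows", "kwargs": {
  "plan": [
    [1.3, -0.5, -3.3, 0, 0, 0, 0],
    [2.5, -1, -6.6, 0, 0, 0, 0],
    [3.8, -1.5, -9.9, 0, 0, 0, 0],
    [5.1, -1.9, -13, 0, 0, 0, 0],
    [5.1, -1.9, -13, 0, 0, 0, 0]
  ]
}}

```text
time_s: 5.82
eef_pos: [0.4729, -0.1961, 0.342]
ee_rot: [0.883, 0.47, -0.004, -0.006]
contact_force: [-0.6, 0.5, -0.9]
finger_gap: 0.0
```

Call:
{"fn": "play_rows", "kwargs": {
  "plan": [
    [0, 0, 0, 0, 0, 0, 0],
    [0, 0, 0, 0, 0, 0, 0],
    [0, 0, 0, 0, 0, 0, 0]
  ]
}}

```text
time_s: 6.07
eef_pos: [0.4736, -0.2005, 0.3531]
ee_rot: [0.884, 0.468, -0.001, 0.002]
contact_force: [0.8, -0.2, 0.9]
finger_gap: 0.0004
```

```bash
python3 go.py 6 -22 270 6 -22 246
```

```text
t 6.07 box now [  1.3 -24.3] z 353.1 F box [0.8 0.3 0.9]
[6.0, -22.0, 270.0] [ 0.52 -0.07 -8.31] [0.004 0.    0.   ]
[6.0, -22.0, 246.0] [  0.52  -0.07 -10.71] [0.004 0.    0.   ]
1mm left = [0.056 0.083] 1mm back= [ 0.083 -0.056]
```

Call:
{"fn": "play_rows", "kwargs": {
  "plan": [
    [0, 0, 0, 0, 0, 0, 0],
    [0, 0, 0, 0, 0, 0, 0],
    [0, 0, 0, 0, 0, 0, 0]
  ]
}}

```text
time_s: 6.32
eef_pos: [0.4727, -0.2016, 0.3512]
ee_rot: [0.884, 0.467, -0.001, 0.001]
contact_force: [-0.2, 0.1, -0.2]
finger_gap: -0.0003
```

```bash
python3 go.py 6 -22 280 6 -22 246; python3 - <<'E'
from h import *
grab('wrist','w5.png')
E
```

```text
t 6.32 box now [  1.2 -25.8] z 351.2 F box [-0.2  0.  -0.2]
[6.0, -22.0, 280.0] [ 0.61  0.05 -7.12] [ 0.003 -0.002  0.003]
[6.0, -22.0, 246.0] [  0.61   0.05 -10.52] [ 0.003 -0.002  0.003]
1mm left = [0.056 0.083] 1mm back= [ 0.083 -0.056]
```

View pics/w5.png

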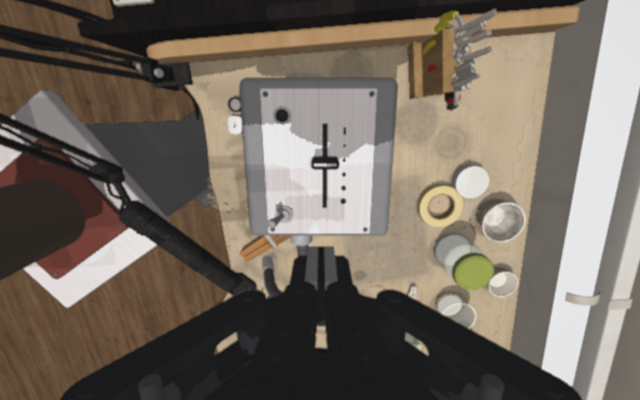

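Call:
{"fn": "play_rows", "kwargs": {
  "plan": [
    [0.3, 0, -2.5, 0, 0, 0, 0],
    [0.6, 0, -5, 0, 0, 0, 0],
    [0.6, 0, -7, 0, 0, 0, 0],
    [0.6, 0, -7, 0, 0, 0, 0],
    [0.6, 0, -7, 0, 0, 0, 0]
  ]
}}

```text
time_s: 6.78
eef_pos: [0.4778, -0.2013, 0.2791]
ee_rot: [0.885, 0.466, -0.003, -0.001]
contact_force: [0.8, -1.1, 0.5]
finger_gap: 0.0001
```

Call:
{"fn": "play_rows", "kwargs": {
  "plan": [
    [0, 0, 0, 0, 0, 0, 0],
    [0, 0, 0, 0, 0, 0, 0]
  ]
}}

```text
time_s: 6.95
eef_pos: [0.4793, -0.2021, 0.2819]
ee_rot: [0.884, 0.467, -0.001, 0.001]
contact_force: [0.2, 0.3, 0.6]
finger_gap: 0.0001
```

```bash
python3 go.py 6 -22 247; python3 - <<'E'
from h import *
im=grab('wrist','w6.png'); cv2.imwrite('pics/w6c.png',cv2.resize(im['pixels'][100:320,200:460,::-1],None,fx=3,fy=2.7,interpolation=cv2.INTER_CUBIC))
E
```

```text
t 6.95 box now [  6.9 -22.5] z 281.9 F box [-0.   0.4  0.6]
[6.0, -22.0, 247.0] [-0.05  0.09 -3.49] [ 0.003 -0.001  0.003]
1mm left = [0.056 0.083] 1mm back= [ 0.083 -0.056]
```

View pics/w6c.png

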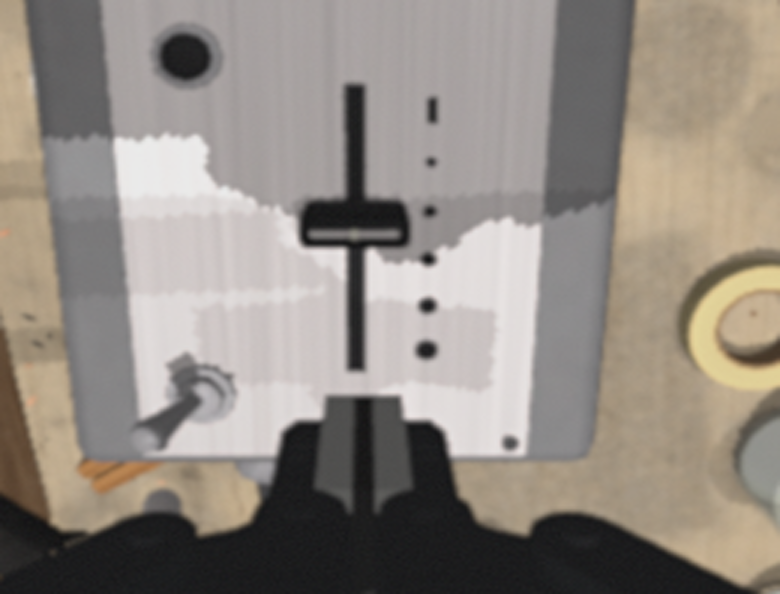

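Call:
{"fn": "play_rows", "kwargs": {
  "plan": [
    [0, 0.1, -1.2, 0, 0, 0, 0],
    [0, 0.1, -2.4, 0, 0, 0, 0],
    [0, 0.1, -3.2, 0, 0, 0, 0],
    [0, 0.1, -3.4, 0, 0, 0, 0],
    [0, 0.1, -3.4, 0, 0, 0, 0]
  ]
}}

```text
time_s: 7.42
eef_pos: [0.4777, -0.1999, 0.244]
ee_rot: [0.884, 0.467, -0.003, -0.001]
contact_force: [-0.2, -0.6, 0.0]
finger_gap: -0.0002
```

Call:
{"fn": "play_rows", "kwargs": {
  "plan": [
    [0.28, 0.42, 0, 0, 0, 0, 0],
    [0.56, 0.83, 0, 0, 0, 0, 0],
    [0.56, 0.83, 0, 0, 0, 0, 0]
  ]
}}

```text
time_s: 7.67
eef_pos: [0.4849, -0.1915, 0.2463]
ee_rot: [0.884, 0.467, -0.001, 0.0]
contact_force: [0.6, -0.5, -0.5]
finger_gap: -0.0002
```

```bash
python3 go.py 6 -11 247
```

```text
t 7.67 box now [  5.6 -10.6] z 246.3 F box [ 0.8 -0.1 -0.5]
[6.0, -11.0, 247.0] [ 0.   -0.06  0.07] [ 0.001 -0.003  0.002]
1mm left = [0.056 0.083] 1mm back= [ 0.083 -0.056]
```

Call:
{"fn": "play_rows", "kwargs": {
  "plan": [
    [0.11, 0.17, 0, 0, 0, 0, 0],
    [0.22, 0.33, 0, 0, 0, 0, 0],
    [0.33, 0.5, 0, 0, 0, 0, 0],
    [0.45, 0.66, 0, 0, 0, 0, 0],
    [0.56, 0.83, 0, 0, 0, 0, 0]
  ]
}}

```text
time_s: 8.08
eef_pos: [0.4899, -0.1837, 0.2458]
ee_rot: [0.884, 0.467, -0.002, -0.0]
contact_force: [-0.4, -0.6, 0.1]
finger_gap: -0.0001
```

```bash
python3 go.py; python3 - <<'E'
from h import *
im=grab('wrist','w7.png'); cv2.imwrite('pics/w7c.png',cv2.resize(im['pixels'][100:320,200:460,::-1],None,fx=3,fy=2.7,interpolation=cv2.INTER_CUBIC))
E
```

```text
t 8.08 box now [ 5.3 -1.3] z 245.8 F box [ 0.  -0.7  0.1]
1mm left = [0.056 0.083] 1mm back= [ 0.083 -0.056]
```

View pics/w7c.png

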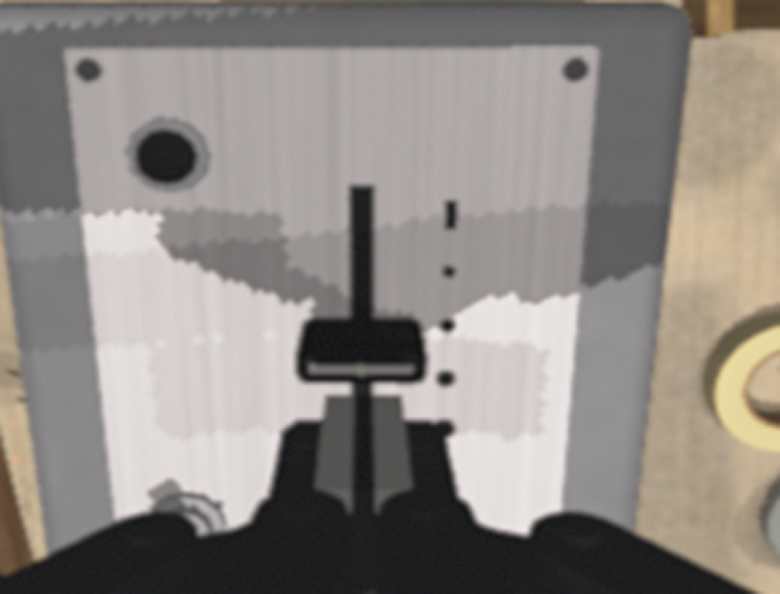

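Call:
{"fn": "play_rows", "kwargs": {
  "plan": [
    [0.11, 0.17, 0, 0, 0, 0, 0],
    [0.22, 0.33, 0, 0, 0, 0, 0],
    [0.33, 0.5, 0, 0, 0, 0, 0],
    [0.33, 0.5, 0, 0, 0, 0, 0]
  ]
}}

```text
time_s: 8.47
eef_pos: [0.4932, -0.1785, 0.2457]
ee_rot: [0.884, 0.467, -0.002, -0.0]
contact_force: [0.0, -0.6, 0.2]
finger_gap: 0.0001
```

```bash
python3 go.py; python3 - <<'E'
from h import *
im=grab('wrist','w8.png'); cv2.imwrite('pics/w8c.png',cv2.resize(im['pixels'][100:320,200:460,::-1],None,fx=3,fy=2.7,interpolation=cv2.INTER_CUBIC))
E
```

```text
t 8.47 box now [5.2 4.8] z 245.7 F box [ 0.3 -0.5  0.2]
1mm left = [0.056 0.083] 1mm back= [ 0.083 -0.056]
```

View pics/w8c.png

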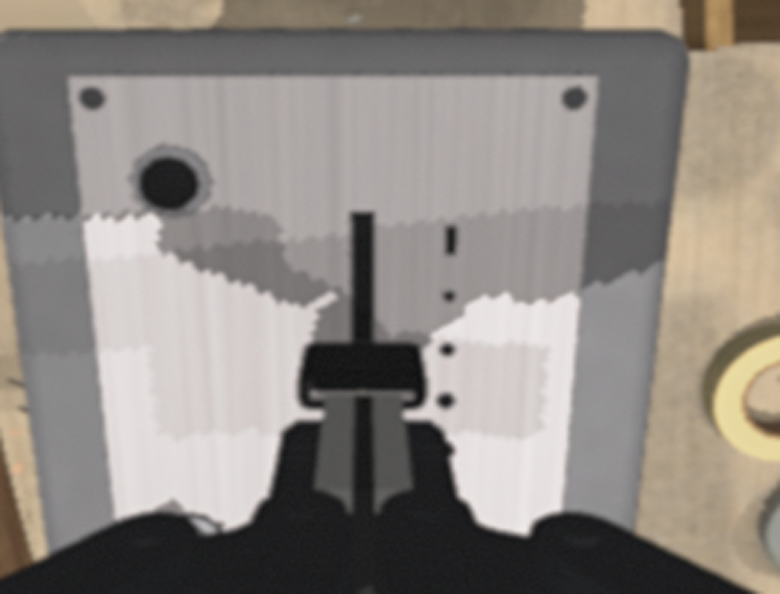

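```bash
cat >> h.py <<'E'
def proj(im,p):
    E=np.linalg.inv(im['extrinsics']); q=E[:3,:3]@np.asarray(p)+E[:3,3]; f=200/np.tan(np.radians(float(im['vertical_fov']))/2)
    return np.array([float(im['cx'])+f*q[0]/-q[2], float(im['cy'])-f*q[1]/-q[2]])
E
python3 - <<'E'
from h import *
im=load('w8.png'); tcp=manip.get_obs()['eef_pos']
cr=lambda p:((proj(im,p)-[200,100])*[3,2.7]).round(0)
Y=np.array([*YB,0])
for dy in(-11,-5,0,5,11):
  print(dy,cr(tcp+Y*dy/1000),cr(tcp+Y*dy/1000+[0,0,.01]),cr(tcp+Y*dy/1000+[0,0,.02]))
for L in (28,14):
  for (x,y,z) in [(6,32-L+4.5,.2415),(6,32-L+4.5,.265),(6,32-L-4.5,.265)]: print(L,x,y,z,cr([*frombox(x/1000,y/1000),z]))
for u,v in [(340,380),(340,396),(340,405),(340,430),(390,405)]:
    p=dep(im,200+u/3,100+v/2.7); print(u,v,(tobox(p)*1000).round(1),p[2].round(3))
for u,v in [(330,370),(360,390),(312,395),(415,398)]:
    p=dep(im,200+u/3,100+v/2.7); print('tab',u,v,(tobox(p)*1000).round(1),p[2].round(3))
E
```

```text
-11 [364. 407.] [364. 426.] [364. 447.]
-5 [364. 384.] [364. 403.] [364. 423.]
0 [364. 365.] [364. 383.] [364. 402.]
5 [364. 346.] [364. 362.] [364. 381.]
11 [364. 322.] [364. 338.] [364. 355.]
28 6 8.5 0.2415 [368. 344.]
28 6 8.5 0.265 [368. 384.]
28 6 -0.5 0.265 [368. 422.]
14 6 22.5 0.2415 [368. 289.]
14 6 22.5 0.265 [368. 323.]
14 6 13.5 0.265 [368. 362.]
340 380 [0.5 8.8] 0.264
340 396 [ 1. 14.] 0.283
340 405 [ 1.2 15.2] 0.289
340 430 [ 1.5 14.9] 0.298
390 405 [ 9.5 15.2] 0.289
tab 330 370 [-1.5 10.7] 0.262
tab 360 390 [4.4 6.6] 0.264
tab 312 395 [-5.   5.6] 0.264
tab 415 398 [15.1  4.9] 0.264
```

```bash
python3 - <<'E'
from h import *
im=grab('side','s8.png'); cv2.imwrite('pics/s8c.png',cv2.resize(im['pixels'][90:210,280:420,::-1],None,fx=5,fy=5,interpolation=cv2.INTER_CUBIC))
tcp=manip.get_obs()['eef_pos']; print(tcp, ((proj(im,tcp)-[280,90])*5).round(), ((proj(im,tcp+[0,0,.037])-[280,90])*5).round())
E
```

```text
[ 0.49304851 -0.17879447  0.24574152] [367. 354.] [371. 271.]
```

View pics/s8c.png

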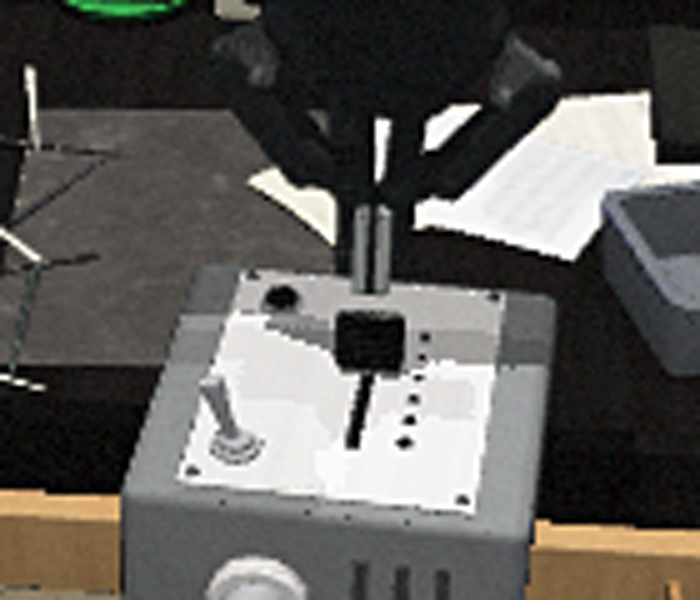

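```bash
python3 - <<'E'
from h import *
im=load('s8.png')
for u,v in [(362,288),(382,288),(362,270),(382,250),(382,220),(345,280),(410,215),(370,330)]:
    p=dep(im,280+u/5,90+v/5); print(u,v,(tobox(p)*1000).round(1),p[2].round(4))
im=load('w0.png') if False else load('wrist0.png')
# side0: initial gripper open
s=load('side0.png')
E
```

```text
362 288 [ 3.2 -7.3] 0.2826
382 288 [10.3 -4.5] 0.2816
362 270 [ 2.8 -6.9] 0.2901
382 250 [ 9.8 -7.4] 0.2997
382 220 [ 9.2 -7.3] 0.3121
345 280 [-11.4  67.8] 0.237
410 215 [18.6 -0.6] 0.3111
370 330 [6.  1.5] 0.2586
```

Call:
{"fn": "play_rows", "kwargs": {
  "plan": [
    [-0.5, -0.75, 0, 0, 0, 0, 0],
    [-1, -1.5, 0, 0, 0, 0, 0],
    [-1.5, -2.25, 0, 0, 0, 0, 0],
    [-1.5, -2.25, 0, 0, 0, 0, 0],
    [-1.5, -2.25, 0, 0, 0, 0, 0]
  ]
}}

```text
time_s: 8.98
eef_pos: [0.4776, -0.2022, 0.2458]
ee_rot: [0.885, 0.466, -0.002, -0.0]
contact_force: [-0.1, 0.8, 0.2]
finger_gap: 0.0001
```

Call:
{"fn": "play_rows", "kwargs": {
  "plan": [
    [0, 0, -1, 0, 0, 0, 0],
    [0, 0, -2, 0, 0, 0, 0],
    [0, 0, -2, 0, 0, 0, 0],
    [0, 0, -2, 0, 0, 0, 0]
  ]
}}

```text
time_s: 9.32
eef_pos: [0.4773, -0.2006, 0.2241]
ee_rot: [0.884, 0.467, -0.003, -0.002]
contact_force: [0.2, -0.7, 0.3]
finger_gap: 0.0001
```

```bash
python3 go.py; python3 - <<'E'
from h import *
im=grab('side','s9.png'); cv2.imwrite('pics/s9c.png',cv2.resize(im['pixels'][90:210,280:420,::-1],None,fx=5,fy=5,interpolation=cv2.INTER_CUBIC))
E
```

```text
t 9.32 box now [  4.4 -22.4] z 224.1 F box [ 0.5 -0.5  0.3]
1mm left = [0.056 0.083] 1mm back= [ 0.083 -0.056]
```

View pics/s9c.png

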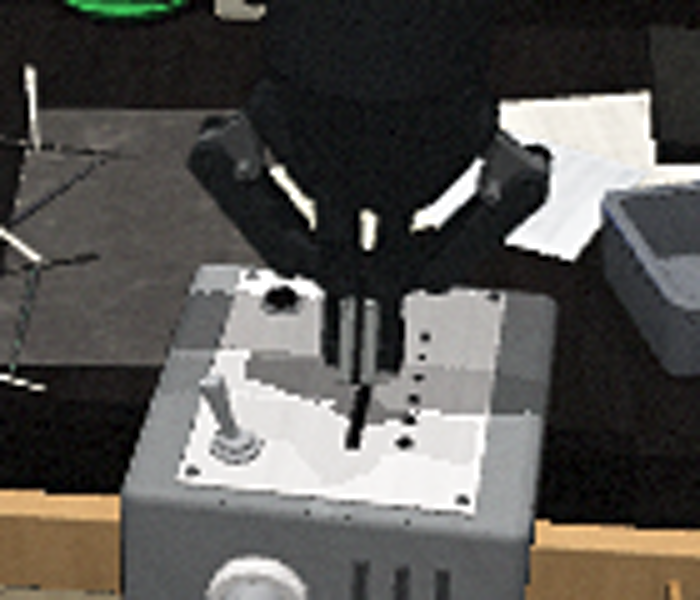

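Call:
{"fn": "play_rows", "kwargs": {
  "plan": [
    [0, 0, -0.5, 0, 0, 0, 0],
    [0, 0, -0.9, 0, 0, 0, 0],
    [0, 0, -0.9, 0, 0, 0, 0],
    [0.28, 0.42, -0.9, 0, 0, 0, 0],
    [0.4, 0.6, -0.9, 0, 0, 0, 0]
  ]
}}

```text
time_s: 9.78
eef_pos: [0.4824, -0.195, 0.2169]
ee_rot: [0.884, 0.467, -0.002, -0.0]
contact_force: [0.5, -0.1, 0.2]
finger_gap: 0.0
```

```bash
python3 go.py; python3 - <<'E'
from h import *
im=grab('side','s10.png'); cv2.imwrite('pics/s10c.png',cv2.resize(im['pixels'][110:210,300:400,::-1],None,fx=6,fy=6,interpolation=cv2.INTER_CUBIC))
E
```

```text
t 9.78 box now [  5.5 -14.9] z 216.9 F box [0.5 0.2 0.2]
1mm left = [0.056 0.083] 1mm back= [ 0.083 -0.056]
```

View pics/s10c.png

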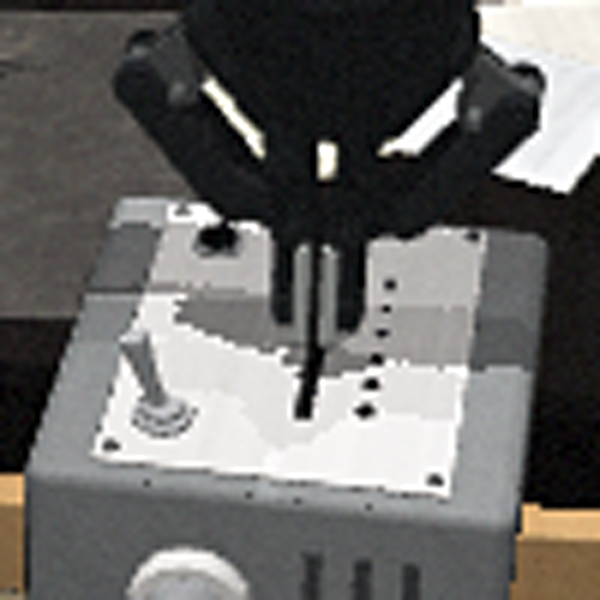

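Call:
{"fn": "play_rows", "kwargs": {
  "plan": [
    [0.11, 0.17, 0, 0, 0, 0, 0],
    [0.22, 0.33, 0, 0, 0, 0, 0],
    [0.33, 0.5, 0, 0, 0, 0, 0],
    [0.42, 0.62, 0, 0, 0, 0, 0],
    [0.5, 0.75, 0, 0, 0, 0, 0]
  ]
}}

```text
time_s: 10.25
eef_pos: [0.4863, -0.1891, 0.217]
ee_rot: [0.884, 0.467, -0.003, 0.001]
contact_force: [-6.0, -6.7, 1.9]
finger_gap: 0.0
```

```bash
python3 go.py; python3 - <<'E'
from h import *
im=grab('wrist','w11.png'); cv2.imwrite('pics/w11c.png',cv2.resize(im['pixels'][100:320,200:460,::-1],None,fx=3,fy=2.7,interpolation=cv2.INTER_CUBIC))
E
```

```text
t 10.25 box now [ 5.4 -7.8] z 217.0 F box [-1.2 -8.9  1.9]
1mm left = [0.056 0.083] 1mm back= [ 0.083 -0.056]
```

View pics/w11c.png

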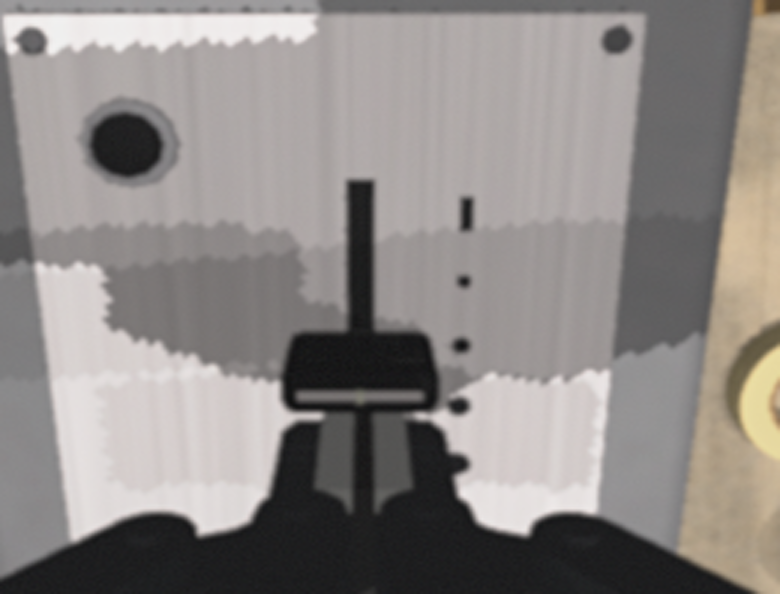

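Call:
{"fn": "play_rows", "kwargs": {
  "plan": [
    [0.06, 0.08, 0, 0, 0, 0, 0],
    [0.11, 0.17, 0, 0, 0, 0, 0],
    [0.17, 0.25, 0, 0, 0, 0, 0]
  ]
}}

```text
time_s: 10.55
eef_pos: [0.4876, -0.1872, 0.217]
ee_rot: [0.885, 0.466, -0.004, 0.001]
contact_force: [-5.2, -5.9, 1.2]
finger_gap: 0.0001
```

Call:
{"fn": "play_rows", "kwargs": {
  "plan": [
    [0.06, 0.08, 0, 0, 0, 0, 0],
    [0.11, 0.17, 0, 0, 0, 0, 0],
    [0.17, 0.25, 0, 0, 0, 0, 0]
  ]
}}

```text
time_s: 10.8
eef_pos: [0.4904, -0.1831, 0.2169]
ee_rot: [0.885, 0.466, -0.002, -0.0]
contact_force: [0.1, -0.0, 0.1]
finger_gap: -0.0002
```

```bash
python3 go.py; python3 - <<'E'
from h import *
im=grab('wrist','w12.png'); cv2.imwrite('pics/w12c.png',cv2.resize(im['pixels'][100:320,200:460,::-1],None,fx=3,fy=2.7,interpolation=cv2.INTER_CUBIC))
E
```

```text
t 10.8 box now [ 5.4 -0.5] z 216.9 F box [0.1 0.  0.1]
1mm left = [0.056 0.083] 1mm back= [ 0.083 -0.056]
```

View pics/w12c.png

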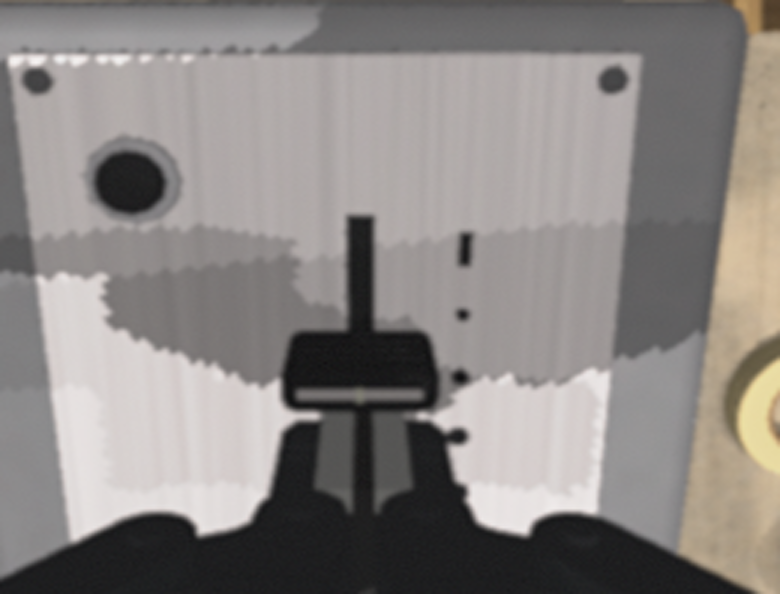

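```bash
cat > tab.py <<'E'
from h import *
import sys
im=load(sys.argv[1]); 
D=im['depth']; v,u=np.mgrid[0:400,0:640]
f=200/np.tan(np.radians(float(im['vertical_fov']))/2)
d=np.stack([(u-float(im['cx']))/f,-(v-float(im['cy']))/f,-np.ones_like(u)],-1)*D[...,None]
p=d@im['extrinsics'][:3,:3].T+im['extrinsics'][:3,3]
b=np.stack([(p[...,:2]-C)@XB,(p[...,:2]-C)@YB],-1)*1000
m=(D>0)&(b[...,0]>-12)&(b[...,0]<24)&(abs(b[...,1])<50)&(p[...,2]>.2635)&(p[...,2]<.268)
m&=~((b[...,0]>-7)&(b[...,0]<17)&False)
q=b[m]; print('top pts',m.sum(),'x',np.percentile(q[:,0],[2,98]).round(1),'y',np.percentile(q[:,1],[2,10,50,90,98]).round(1))
w=(D>0)&(b[...,0]>-4)&(b[...,0]<16)&(p[...,2]>.246)&(p[...,2]<.258)&(abs(b[...,1])<50)
print('left face y',np.percentile(b[w][:,1],[10,50,90]).round(1) if w.any() else None)
g=np.array([onz(im,uu,vv,.238) for uu,vv in [(0,0)]])
E
for i in w4 w11 w12; do python3 tab.py $i.png; done
```

```text
top pts 91 x [-7.4 14.8] y [ 2.3  3.5  6.2  8.8 10. ]
left face y [11.4 11.4 11.4]
top pts 899 x [-7.6 16.7] y [-1.8 -1.2  6.1  9.9 10.9]
left face y [11.1 11.6 12.2]
top pts 867 x [-7.5 16.8] y [ 5.4  5.9 13.6 17.4 18.4]
left face y [18.7 19.2 19.6]
```

Call:
{"fn": "play_rows", "kwargs": {
  "plan": [
    [0.06, 0.08, 0, 0, 0, 0, 0],
    [0.11, 0.17, 0, 0, 0, 0, 0],
    [0.17, 0.25, 0, 0, 0, 0, 0]
  ]
}}

```text
time_s: 11.1
eef_pos: [0.4923, -0.18, 0.2167]
ee_rot: [0.884, 0.467, -0.002, -0.0]
contact_force: [-0.0, -0.0, 0.1]
finger_gap: -0.0001
```

```bash
python3 go.py; python3 - <<'E'
from h import *
im=grab('wrist','w13.png')
E
python3 tab.py w13.png
```

```text
t 11.1 box now [5.2 3.1] z 216.7 F box [ 0.  -0.   0.1]
1mm left = [0.056 0.083] 1mm back= [ 0.083 -0.056]
top pts 900 x [-7.4 16.6] y [ 9.   9.6 19.  22.9 23.8]
left face y [24.1 24.6 25.2]
```

Call:
{"fn": "play_rows", "kwargs": {
  "plan": [
    [0.08, 0.12, 0, 0, 0, 0, 0],
    [0.17, 0.25, 0, 0, 0, 0, 0],
    [0.22, 0.33, 0, 0, 0, 0, 0],
    [0.28, 0.42, 0, 0, 0, 0, 0]
  ]
}}

```text
time_s: 11.48
eef_pos: [0.4941, -0.1774, 0.2168]
ee_rot: [0.885, 0.467, -0.003, 0.0]
contact_force: [-5.1, -6.4, 0.2]
finger_gap: -0.0001
```

Call:
{"fn": "play_rows", "kwargs": {
  "plan": [
    [0.06, 0.08, 0, 0, 0, 0, 0],
    [0.11, 0.17, 0, 0, 0, 0, 0],
    [0.17, 0.25, 0, 0, 0, 0, 0]
  ]
}}

```text
time_s: 11.73
eef_pos: [0.4955, -0.1753, 0.2168]
ee_rot: [0.885, 0.466, -0.004, 0.001]
contact_force: [-5.0, -5.7, 0.7]
finger_gap: 0.0003
```

Call:
{"fn": "play_rows", "kwargs": {
  "plan": [
    [0.06, 0.08, 0, 0, 0, 0, 0],
    [0.11, 0.17, 0, 0, 0, 0, 0],
    [0.11, 0.17, 0, 0, 0, 0, 0]
  ]
}}

```text
time_s: 11.98
eef_pos: [0.4978, -0.1719, 0.2167]
ee_rot: [0.884, 0.467, -0.002, -0.0]
contact_force: [-0.4, 0.6, 0.2]
finger_gap: 0.0002
```

```bash
python3 go.py; python3 - <<'E'
from h import *
im=grab('wrist','w14.png')
E
python3 tab.py w14.png
```

```text
t 11.98 box now [ 5.2 12.9] z 216.7 F box [-0.7  0.2  0.2]
1mm left = [0.056 0.083] 1mm back= [ 0.083 -0.056]
top pts 888 x [-7.4 16.7] y [18.7 19.3 27.1 30.8 31.9]
left face y [32.1 32.7 33.1]
```

Mid-snap again; wait and re-measure.

Call:
{"fn": "play_rows", "kwargs": {
  "plan": [
    [0, 0, 0, 0, 0, 0, 0],
    [0, 0, 0, 0, 0, 0, 0],
    [0, 0, 0, 0, 0, 0, 0]
  ]
}}

```text
time_s: 12.28
eef_pos: [0.4979, -0.1717, 0.2167]
ee_rot: [0.884, 0.467, -0.002, -0.0]
contact_force: [0.3, -0.6, 0.2]
finger_gap: 0.0
```

```bash
python3 go.py; python3 - <<'E'
from h import *
im=grab('wrist','w15.png'); cv2.imwrite('pics/w15c.png',cv2.resize(im['pixels'][100:320,200:460,::-1],None,fx=3,fy=2.7,interpolation=cv2.INTER_CUBIC))
E
python3 tab.py w15.png
```

```text
t 12.28 box now [ 5.2 13.1] z 216.7 F box [ 0.6 -0.4  0.2]
1mm left = [0.056 0.083] 1mm back= [ 0.083 -0.056]
top pts 914 x [-7.6 16.6] y [19.  19.5 33.2 36.8 37.9]
left face y [23.2 38.6 39.2]
```

View pics/w15c.png

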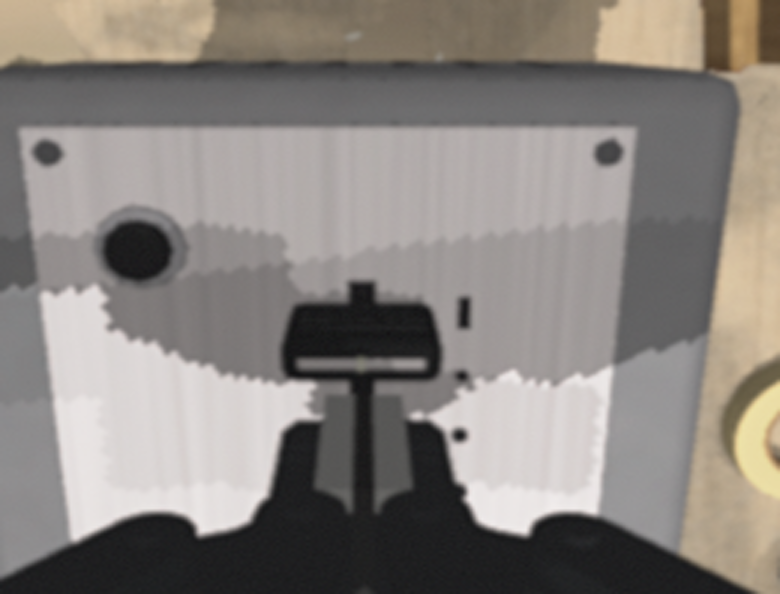

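```bash
cat >> h.py <<'E'
C=C-.0013*XB+.0024*YB
E
python3 go.py 6 8 260 -74 -52 260 -74 -52 220
```

```text
t 12.33 box now [ 6.5 10.6] z 216.8 F box [-0.4 -0.3 -0.4]
[6.0, 8.0, 260.0] [-0.19 -0.19  4.32] [ 0.001 -0.003  0.003]
[-74.0, -52.0, 260.0] [-10.18  -0.66   4.32] [ 0.001 -0.003  0.003]
[-74.0, -52.0, 220.0] [-10.18  -0.66   0.32] [ 0.001 -0.003  0.003]
1mm left = [0.056 0.083] 1mm back= [ 0.083 -0.056]
```

Call:
{"fn": "play_rows", "kwargs": {
  "plan": [
    [-0.1, -0.15, 2, 0, 0, 0, 0],
    [-0.2, -0.2, 4.3, 0, 0, 0, 0],
    [-3.5, -0.4, 4.3, 0, 0, 0, 0],
    [-7, -0.6, 4.3, 0, 0, 0, 0],
    [-10.2, -0.7, 4.3, 0, 0, 0, 0]
  ]
}}

```text
time_s: 12.75
eef_pos: [0.3947, -0.1789, 0.2599]
ee_rot: [0.884, 0.467, -0.002, -0.0]
contact_force: [-0.2, -0.5, 0.3]
finger_gap: 0.0003
```

Call:
{"fn": "play_rows", "kwargs": {
  "plan": [
    [0, 0, 0, 0, 0, 0, 0],
    [0, 0, 0, 0, 0, 0, 0],
    [0, 0, -1, 0, 0, 0, 0],
    [0, 0, -2, 0, 0, 0, 0],
    [0, 0, -2, 0, 0, 0, 0]
  ]
}}

```text
time_s: 13.17
eef_pos: [0.3952, -0.178, 0.2367]
ee_rot: [0.884, 0.467, -0.003, -0.002]
contact_force: [-0.1, 0.5, -0.1]
finger_gap: 0.0002
```

```bash
python3 go.py -74 -52 220; python3 - <<'E'
from h import *
im=grab('side','s16.png'); cv2.imwrite('pics/s16c.png',cv2.resize(im['pixels'][90:210,260:400,::-1],None,fx=5,fy=5,interpolation=cv2.INTER_CUBIC))
im=grab('wrist','w16.png'); cv2.imwrite('pics/w16c.png',cv2.resize(im['pixels'][100:320,200:460,::-1],None,fx=3,fy=2.7,interpolation=cv2.INTER_CUBIC))
E
```

```text
t 13.17 box now [-74.9 -52.3] z 236.7 F box [-0.4  0.3 -0.1]
[-74.0, -52.0, 220.0] [ 0.09 -0.03 -1.67] [-0.001 -0.007  0.002]
1mm left = [0.056 0.083] 1mm back= [ 0.083 -0.056]
```

View pics/s16c.png

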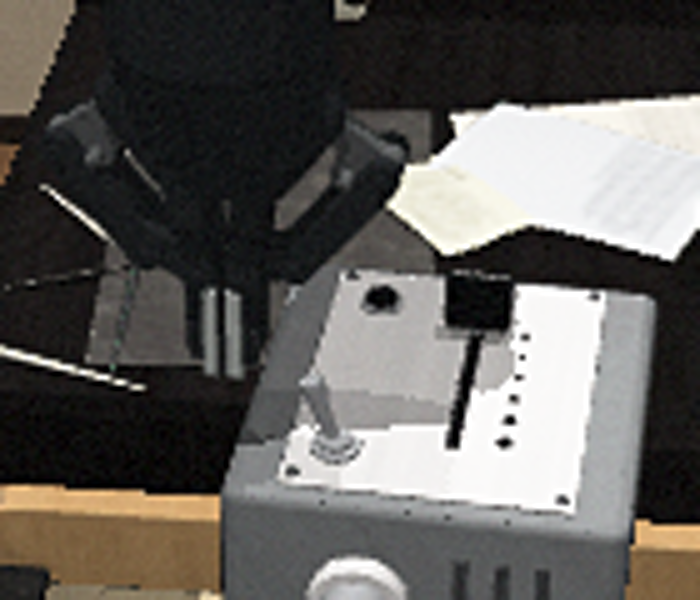

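View pics/w16c.png

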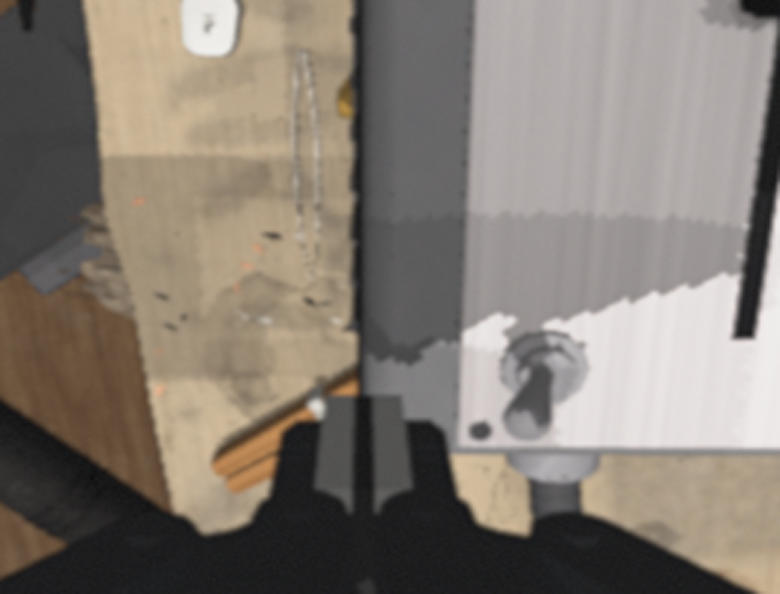

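Call:
{"fn": "play_rows", "kwargs": {
  "plan": [
    [0, 0, -0.8, 0, 0, 0, 0],
    [0, 0, -1.6, 0, 0, 0, 0],
    [0.33, -0.22, -1.8, 0, 0, 0, 0],
    [0.66, -0.45, -1.8, 0, 0, 0, 0],
    [0.66, -0.45, -1.8, 0, 0, 0, 0]
  ]
}}

```text
time_s: 13.68
eef_pos: [0.4028, -0.1838, 0.2216]
ee_rot: [0.884, 0.467, -0.002, -0.0]
contact_force: [0.4, -0.3, -0.1]
finger_gap: 0.0
```

```bash
python3 go.py; python3 - <<'E'
from h import *
im=grab('side','s17.png'); cv2.imwrite('pics/s17c.png',cv2.resize(im['pixels'][90:210,260:400,::-1],None,fx=5,fy=5,interpolation=cv2.INTER_CUBIC))
E
```

```text
t 13.68 box now [-65.3 -52.8] z 221.6 F box [ 0.6 -0.  -0.1]
1mm left = [0.056 0.083] 1mm back= [ 0.083 -0.056]
```

View pics/s17c.png

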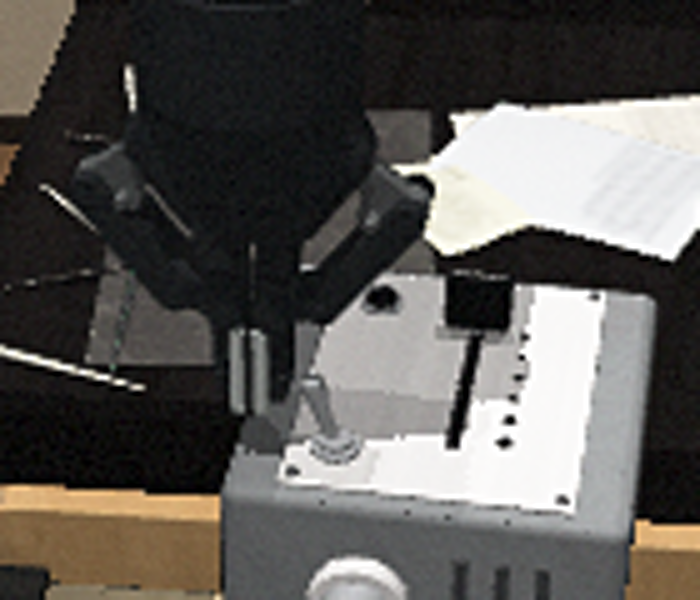

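Call:
{"fn": "play_rows", "kwargs": {
  "plan": [
    [0.17, -0.11, 0, 0, 0, 0, 0],
    [0.33, -0.22, 0, 0, 0, 0, 0],
    [0.5, -0.34, 0, 0, 0, 0, 0],
    [0.66, -0.45, 0, 0, 0, 0, 0]
  ]
}}

```text
time_s: 14.07
eef_pos: [0.4088, -0.1878, 0.2225]
ee_rot: [0.884, 0.467, -0.002, -0.0]
contact_force: [-4.2, 2.6, 6.9]
finger_gap: -0.0
```

Call:
{"fn": "play_rows", "kwargs": {
  "plan": [
    [0.12, -0.08, 0, 0, 0, 0, 0],
    [0.25, -0.17, 0, 0, 0, 0, 0],
    [0.33, -0.22, 0, 0, 0, 0, 0],
    [0.33, -0.22, 0, 0, 0, 0, 0]
  ]
}}

```text
time_s: 14.4
eef_pos: [0.4124, -0.1904, 0.2216]
ee_rot: [0.884, 0.467, -0.002, -0.0]
contact_force: [-0.8, -0.5, 0.6]
finger_gap: 0.0002
```

```bash
python3 go.py; python3 - <<'E'
from h import *
im=grab('side','s18.png'); cv2.imwrite('pics/s18c.png',cv2.resize(im['pixels'][110:210,280:400,::-1],None,fx=5,fy=5,interpolation=cv2.INTER_CUBIC))
E
```

```text
t 14.4 box now [-53.7 -52.8] z 221.6 F box [-0.4 -0.8  0.6]
1mm left = [0.056 0.083] 1mm back= [ 0.083 -0.056]
```

View pics/s18c.png

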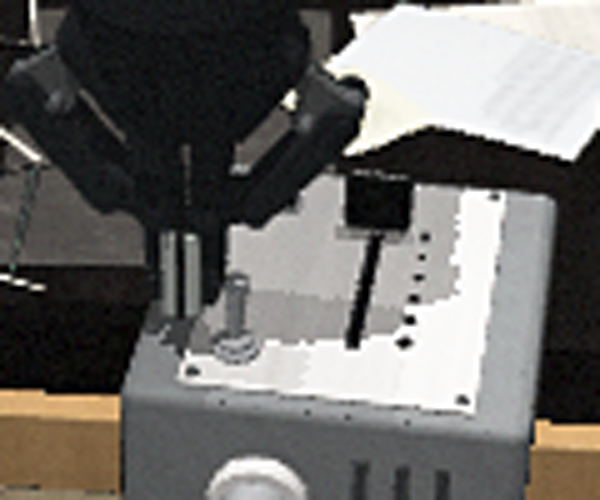

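Call:
{"fn": "play_rows", "kwargs": {
  "plan": [
    [0, 0, 0, 0, 0, 0, 0],
    [0, 0, 0, 0, 0, 0, 0],
    [0, 0, 0, 0, 0, 0, 0]
  ]
}}

```text
time_s: 14.7
eef_pos: [0.4122, -0.1901, 0.2217]
ee_rot: [0.884, 0.467, -0.002, -0.0]
contact_force: [-0.2, -0.3, -0.4]
finger_gap: 0.0001
```

```bash
python3 go.py; python3 - <<'E'
from h import *
im=grab('side','s19.png'); cv2.imwrite('pics/s19c.png',cv2.resize(im['pixels'][110:210,280:400,::-1],None,fx=5,fy=5,interpolation=cv2.INTER_CUBIC))
E
```

```text
t 14.7 box now [-54.  -52.7] z 221.7 F box [-0.  -0.4 -0.4]
1mm left = [0.056 0.083] 1mm back= [ 0.083 -0.056]
```

View pics/s19c.png

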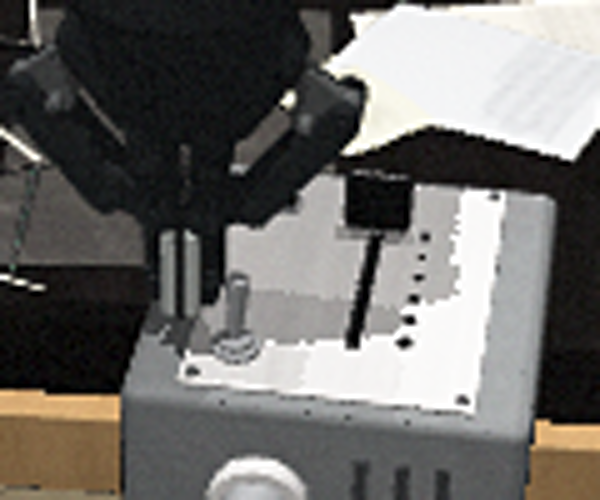

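```bash
python3 - <<'E'
from h import *
im=load('s19.png')
for n,x,z in [('base',-36,.238),('off',-44,.265),('mid',-36,.266),('on',-28,.265)]: print(n,((proj(im,[*frombox(x/1000,-.052),z])-[280,110])*5).round())
E
```

```text
base [233. 343.]
off [212. 280.]
mid [234. 280.]
on [256. 285.]
```

Call:
{"fn": "play_rows", "kwargs": {
  "plan": [
    [0.08, -0.06, 0, 0, 0, 0, 0],
    [0.17, -0.11, 0, 0, 0, 0, 0],
    [0.25, -0.17, 0, 0, 0, 0, 0],
    [0.33, -0.22, 0, 0, 0, 0, 0],
    [0.33, -0.22, 0, 0, 0, 0, 0]
  ]
}}

```text
time_s: 15.17
eef_pos: [0.4157, -0.1925, 0.2217]
ee_rot: [0.884, 0.467, -0.002, -0.0]
contact_force: [0.7, 0.3, 0.3]
finger_gap: 0.0001
```

```bash
python3 go.py; python3 - <<'E'
from h import *
im=grab('side','s20.png'); cv2.imwrite('pics/s20c.png',cv2.resize(im['pixels'][110:210,280:400,::-1],None,fx=5,fy=5,interpolation=cv2.INTER_CUBIC))
E
```

```text
t 15.17 box now [-49.8 -52.7] z 221.7 F box [0.4 0.6 0.3]
1mm left = [0.056 0.083] 1mm back= [ 0.083 -0.056]
```

View pics/s20c.png

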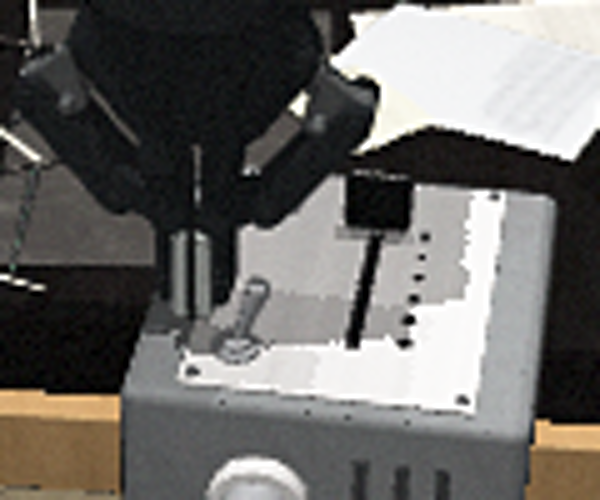

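```bash
python3 go.py -60 -52 222 -60 -52 265 6 58 265 6 58 217
```

```text
t 15.22 box now [-49.9 -52.7] z 221.7 F box [ 0.9 -0.3  0.5]
[-60.0, -52.0, 222.0] [-0.8   0.62  0.03] [ 0.001 -0.004  0.003]
[-60.0, -52.0, 265.0] [-0.8   0.62  4.33] [ 0.001 -0.004  0.003]
[6.0, 58.0, 265.0] [10.84  6.01  4.33] [ 0.001 -0.004  0.003]
[6.0, 58.0, 217.0] [10.84  6.01 -0.47] [ 0.001 -0.004  0.003]
1mm left = [0.056 0.083] 1mm back= [ 0.083 -0.056]
```

Call:
{"fn": "play_rows", "kwargs": {
  "plan": [
    [-0.8, 0.6, 0, 0, 0, 0, 0],
    [-0.8, 0.6, 2.5, 0, 0, 0, 0],
    [-0.8, 0.6, 5, 0, 0, 0, 0],
    [-0.8, 0.6, 5.5, 0, 0, 0, 0],
    [0, 3, 5.5, 0, 0, 0, 0]
  ]
}}

```text
time_s: 15.63
eef_pos: [0.4162, -0.1654, 0.2793]
ee_rot: [0.885, 0.465, -0.001, 0.002]
contact_force: [0.4, 0.2, 0.1]
finger_gap: -0.0
```

Call:
{"fn": "play_rows", "kwargs": {
  "plan": [
    [3, 1, 0, 0, 0, 0, 0],
    [6.5, 1.8, 0, 0, 0, 0, 0],
    [9, 2.4, 0, 0, 0, 0, 0],
    [10.8, 3, 0, 0, 0, 0, 0],
    [10.8, 3, 0, 0, 0, 0, 0]
  ]
}}

```text
time_s: 16.05
eef_pos: [0.5258, -0.1311, 0.2756]
ee_rot: [0.884, 0.468, -0.002, -0.001]
contact_force: [0.0, 0.3, 0.3]
finger_gap: 0.0003
```

Call:
{"fn": "play_rows", "kwargs": {
  "plan": [
    [0, 0, 0, 0, 0, 0, 0],
    [0, 0, 0, 0, 0, 0, 0]
  ]
}}

```text
time_s: 16.22
eef_pos: [0.5229, -0.1324, 0.2762]
ee_rot: [0.884, 0.467, -0.002, -0.001]
contact_force: [-0.3, -0.3, -0.8]
finger_gap: 0.0001
```

```bash
python3 go.py 6 58 260 6 58 217; python3 - <<'E'
from h import *
im=grab('side','s21.png'); cv2.imwrite('pics/s21c.png',cv2.resize(im['pixels'][90:210,280:420,::-1],None,fx=5,fy=5,interpolation=cv2.INTER_CUBIC))
E
```

```text
t 16.22 box now [ 5.1 57.2] z 276.2 F box [-0.  -0.4 -0.8]
[6.0, 58.0, 260.0] [ 0.11  0.01 -1.62] [ 0.001 -0.005  0.003]
[6.0, 58.0, 217.0] [ 0.11  0.01 -5.92] [ 0.001 -0.005  0.003]
1mm left = [0.056 0.083] 1mm back= [ 0.083 -0.056]
```

View pics/s21c.png

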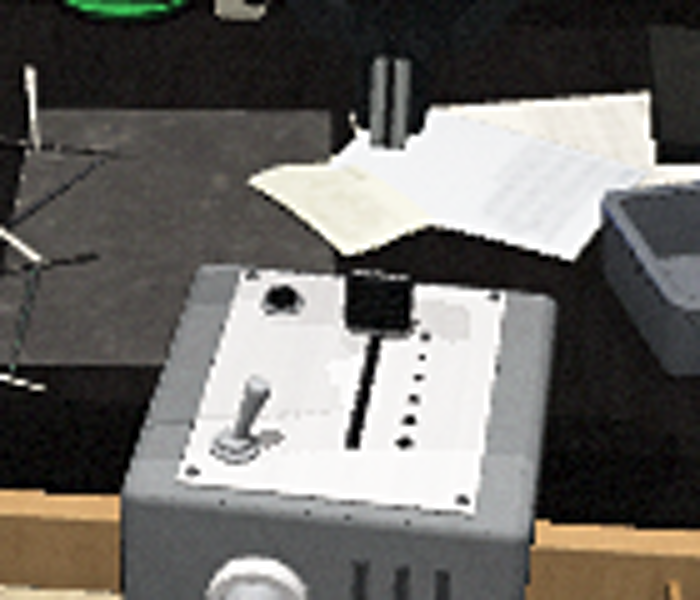

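Call:
{"fn": "play_rows", "kwargs": {
  "plan": [
    [0.1, 0.1, -2, 0, 0, 0, 0],
    [0.1, 0.1, -4, 0, 0, 0, 0],
    [0.1, 0.1, -5.2, 0, 0, 0, 0],
    [0.1, 0.1, -5.9, 0, 0, 0, 0],
    [0.1, 0.1, -5.9, 0, 0, 0, 0]
  ]
}}

```text
time_s: 16.68
eef_pos: [0.5231, -0.1313, 0.2161]
ee_rot: [0.885, 0.466, -0.003, -0.001]
contact_force: [-0.8, -0.2, 0.1]
finger_gap: -0.0001
```

Call:
{"fn": "play_rows", "kwargs": {
  "plan": [
    [0, 0, 0, 0, 0, 0, 0],
    [0, 0, 0, 0, 0, 0, 0]
  ]
}}

```text
time_s: 16.85
eef_pos: [0.5251, -0.1317, 0.2191]
ee_rot: [0.884, 0.467, -0.001, 0.001]
contact_force: [0.1, -0.7, 0.1]
finger_gap: -0.0004
```

```bash
python3 go.py 6 49 217 6 41 217; python3 - <<'E'
from h import *
im=grab('wrist','w22.png'); cv2.imwrite('pics/w22c.png',cv2.resize(im['pixels'][150:400,200:460,::-1],None,fx=3,fy=2.4,interpolation=cv2.INTER_CUBIC))
im=grab('side','s22.png'); cv2.imwrite('pics/s22c.png',cv2.resize(im['pixels'][90:210,280:420,::-1],None,fx=5,fy=5,interpolation=cv2.INTER_CUBIC))
E
```

```text
t 16.85 box now [ 6.5 59. ] z 219.1 F box [ 0.5 -0.5  0.1]
[6.0, 49.0, 217.0] [-0.61 -0.8  -0.21] [ 0.002 -0.002  0.003]
[6.0, 41.0, 217.0] [-1.06 -1.46 -0.21] [ 0.002 -0.002  0.003]
1mm left = [0.056 0.083] 1mm back= [ 0.083 -0.056]
```

View pics/s22c.png

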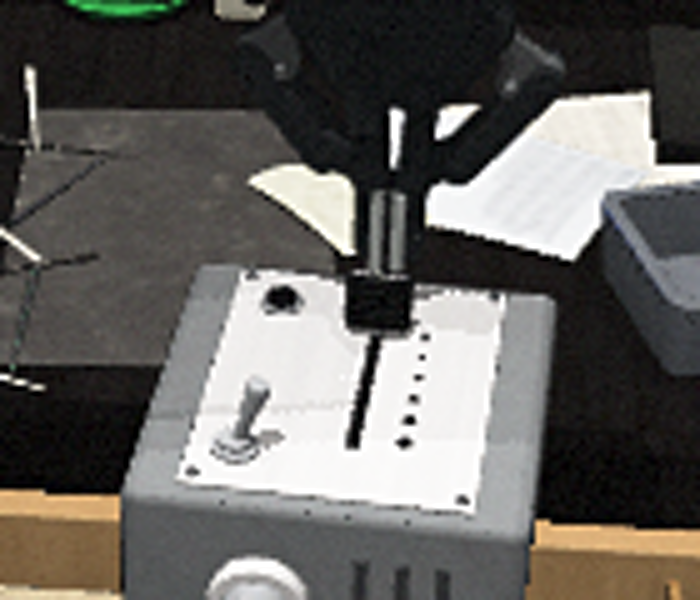

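Call:
{"fn": "play_rows", "kwargs": {
  "plan": [
    [-0.17, -0.25, 0, 0, 0, 0, 0],
    [-0.33, -0.5, 0, 0, 0, 0, 0],
    [-0.5, -0.75, 0, 0, 0, 0, 0],
    [-0.6, -0.85, 0, 0, 0, 0, 0],
    [-0.6, -0.85, 0, 0, 0, 0, 0]
  ]
}}

```text
time_s: 17.37
eef_pos: [0.5183, -0.1402, 0.2178]
ee_rot: [0.885, 0.466, -0.002, -0.0]
contact_force: [0.5, 0.5, 0.2]
finger_gap: 0.0001
```

Call:
{"fn": "play_rows", "kwargs": {
  "plan": [
    [-0.06, -0.08, 0, 0, 0, 0, 0],
    [-0.11, -0.17, 0, 0, 0, 0, 0],
    [-0.17, -0.25, 0, 0, 0, 0, 0],
    [-0.22, -0.33, 0, 0, 0, 0, 0]
  ]
}}

```text
time_s: 17.7
eef_pos: [0.5173, -0.1416, 0.2179]
ee_rot: [0.884, 0.467, -0.0, -0.001]
contact_force: [5.1, 6.9, -1.2]
finger_gap: 0.0003
```

```bash
python3 go.py
```

```text
t 17.7 box now [ 5.7 46.5] z 217.9 F box [ 0.3  8.5 -1.2]
1mm left = [0.056 0.083] 1mm back= [ 0.083 -0.056]
```

Call:
{"fn": "play_rows", "kwargs": {
  "plan": [
    [-0.06, -0.08, 0, 0, 0, 0, 0],
    [-0.11, -0.17, 0, 0, 0, 0, 0],
    [-0.17, -0.25, 0, 0, 0, 0, 0]
  ]
}}

```text
time_s: 17.95
eef_pos: [0.5157, -0.144, 0.2179]
ee_rot: [0.884, 0.467, -0.0, -0.001]
contact_force: [3.5, 6.2, -0.1]
finger_gap: 0.0002
```

Call:
{"fn": "play_rows", "kwargs": {
  "plan": [
    [-0.06, -0.08, 0, 0, 0, 0, 0],
    [-0.11, -0.17, 0, 0, 0, 0, 0],
    [-0.11, -0.17, 0, 0, 0, 0, 0]
  ]
}}

```text
time_s: 18.2
eef_pos: [0.5133, -0.1476, 0.2177]
ee_rot: [0.884, 0.467, -0.002, -0.0]
contact_force: [-0.8, 0.5, 0.7]
finger_gap: -0.0003
```

```bash
python3 go.py
```

```text
t 18.2 box now [ 5.7 39.3] z 217.7 F box [-1.  -0.   0.7]
1mm left = [0.056 0.083] 1mm back= [ 0.083 -0.056]
```

Snapped. Settle and measure.

Call:
{"fn": "play_rows", "kwargs": {
  "plan": [
    [0, 0, 0, 0, 0, 0, 0],
    [0, 0, 0, 0, 0, 0, 0],
    [0, 0, 0, 0, 0, 0, 0]
  ]
}}

```text
time_s: 18.45
eef_pos: [0.5133, -0.1477, 0.2177]
ee_rot: [0.884, 0.467, -0.002, -0.0]
contact_force: [-0.5, -0.6, -0.0]
finger_gap: -0.0001
```

```bash
python3 go.py; python3 - <<'E'
from h import *
im=grab('side','s23.png'); cv2.imwrite('pics/s23c.png',cv2.resize(im['pixels'][90:210,280:420,::-1],None,fx=5,fy=5,interpolation=cv2.INTER_CUBIC))
E
```

```text
t 18.45 box now [ 5.8 39.3] z 217.7 F box [-0.1 -0.7 -0. ]
1mm left = [0.056 0.083] 1mm back= [ 0.083 -0.056]
```

View pics/s23c.png

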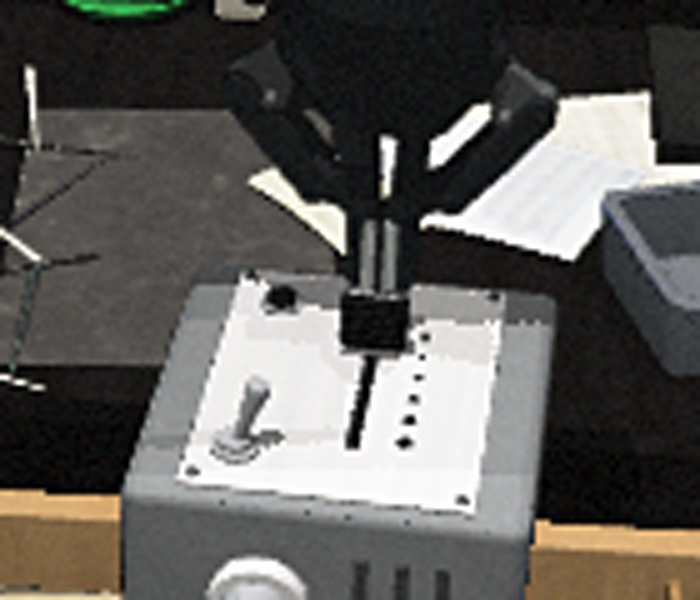

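Call:
{"fn": "play_rows", "kwargs": {
  "plan": [
    [-0.08, -0.12, 0, 0, 0, 0, 0],
    [-0.17, -0.25, 0, 0, 0, 0, 0],
    [-0.25, -0.37, 0, 0, 0, 0, 0],
    [-0.34, -0.5, 0, 0, 0, 0, 0],
    [-0.42, -0.62, 0, 0, 0, 0, 0]
  ]
}}

```text
time_s: 18.92
eef_pos: [0.5098, -0.1529, 0.2178]
ee_rot: [0.884, 0.467, -0.001, -0.001]
contact_force: [3.6, 5.3, -0.0]
finger_gap: -0.0
```

Call:
{"fn": "play_rows", "kwargs": {
  "plan": [
    [-0.06, -0.08, 0, 0, 0, 0, 0],
    [-0.11, -0.17, 0, 0, 0, 0, 0],
    [-0.17, -0.25, 0, 0, 0, 0, 0]
  ]
}}

```text
time_s: 19.17
eef_pos: [0.5088, -0.1543, 0.2178]
ee_rot: [0.884, 0.467, -0.0, -0.001]
contact_force: [5.6, 5.5, -1.2]
finger_gap: 0.0001
```

Call:
{"fn": "play_rows", "kwargs": {
  "plan": [
    [-0.06, -0.08, 0, 0, 0, 0, 0],
    [-0.11, -0.17, 0, 0, 0, 0, 0],
    [-0.11, -0.17, 0, 0, 0, 0, 0]
  ]
}}

```text
time_s: 19.42
eef_pos: [0.5069, -0.1571, 0.2178]
ee_rot: [0.884, 0.467, -0.001, -0.0]
contact_force: [0.4, 2.2, -0.7]
finger_gap: -0.0003
```

```bash
python3 go.py
```

```text
t 19.42 box now [ 5.8 27.8] z 217.8 F box [-0.9  2.  -0.7]
1mm left = [0.056 0.083] 1mm back= [ 0.083 -0.056]
```

Call:
{"fn": "play_rows", "kwargs": {
  "plan": [
    [-0.06, -0.08, 0, 0, 0, 0, 0],
    [-0.09, -0.13, 0, 0, 0, 0, 0],
    [-0.09, -0.13, 0, 0, 0, 0, 0]
  ]
}}

```text
time_s: 19.67
eef_pos: [0.5052, -0.1596, 0.2177]
ee_rot: [0.885, 0.467, -0.002, -0.0]
contact_force: [0.9, -0.2, 0.0]
finger_gap: -0.0001
```

Call:
{"fn": "play_rows", "kwargs": {
  "plan": [
    [0, 0, 0, 0, 0, 0, 0],
    [0, 0, 0, 0, 0, 0, 0],
    [0, 0, 0, 0, 0, 0, 0]
  ]
}}

```text
time_s: 19.92
eef_pos: [0.5055, -0.1593, 0.2177]
ee_rot: [0.884, 0.467, -0.002, -0.0]
contact_force: [-0.1, 0.2, 0.3]
finger_gap: 0.0
```

```bash
python3 go.py; python3 - <<'E'
from h import *
im=grab('side','s24.png'); cv2.imwrite('pics/s24c.png',cv2.resize(im['pixels'][90:210,280:420,::-1],None,fx=5,fy=5,interpolation=cv2.INTER_CUBIC))
E
```

```text
t 19.92 box now [ 5.8 25.2] z 217.7 F box [-0.2  0.1  0.3]
1mm left = [0.056 0.083] 1mm back= [ 0.083 -0.056]
```

View pics/s24c.png

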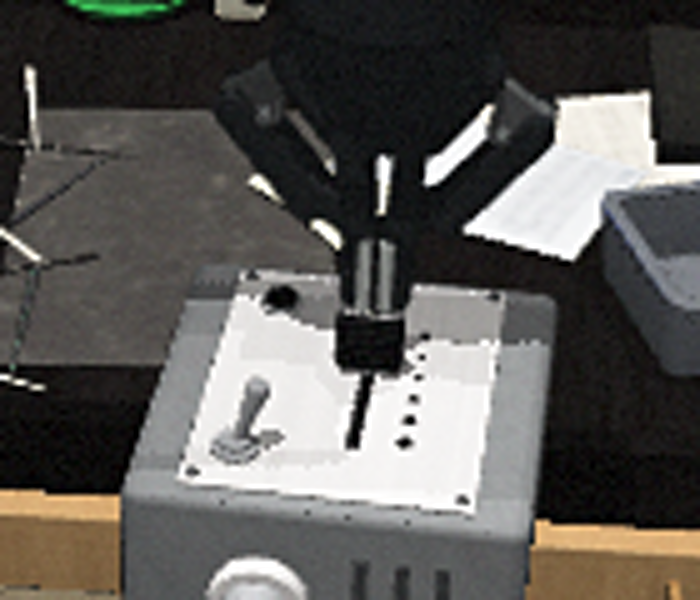

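Call:
{"fn": "play_rows", "kwargs": {
  "plan": [
    [-0.08, -0.12, 0, 0, 0, 0, 0],
    [-0.17, -0.25, 0, 0, 0, 0, 0],
    [-0.25, -0.37, 0, 0, 0, 0, 0],
    [-0.34, -0.5, 0, 0, 0, 0, 0],
    [-0.42, -0.62, 0, 0, 0, 0, 0]
  ]
}}

```text
time_s: 20.38
eef_pos: [0.5018, -0.1646, 0.2178]
ee_rot: [0.884, 0.467, -0.001, -0.001]
contact_force: [3.6, 5.1, 0.1]
finger_gap: 0.0002
```

Call:
{"fn": "play_rows", "kwargs": {
  "plan": [
    [-0.06, -0.08, 0, 0, 0, 0, 0],
    [-0.11, -0.17, 0, 0, 0, 0, 0],
    [-0.17, -0.25, 0, 0, 0, 0, 0]
  ]
}}

```text
time_s: 20.63
eef_pos: [0.5009, -0.166, 0.2179]
ee_rot: [0.884, 0.467, -0.0, -0.001]
contact_force: [5.1, 6.2, -0.6]
finger_gap: -0.0001
```

Call:
{"fn": "play_rows", "kwargs": {
  "plan": [
    [-0.06, -0.08, 0, 0, 0, 0, 0],
    [-0.08, -0.12, 0, 0, 0, 0, 0],
    [-0.08, -0.12, 0, 0, 0, 0, 0]
  ]
}}

```text
time_s: 20.88
eef_pos: [0.4997, -0.1678, 0.2178]
ee_rot: [0.884, 0.467, -0.001, -0.001]
contact_force: [3.4, 4.3, -0.2]
finger_gap: 0.0001
```

```bash
python3 go.py
```

```text
t 20.88 box now [ 5.8 14.9] z 217.8 F box [ 0.4  5.5 -0.2]
1mm left = [0.056 0.083] 1mm back= [ 0.083 -0.056]
```

Call:
{"fn": "play_rows", "kwargs": {
  "plan": [
    [-0.06, -0.08, 0, 0, 0, 0, 0],
    [-0.08, -0.12, 0, 0, 0, 0, 0],
    [-0.08, -0.12, 0, 0, 0, 0, 0]
  ]
}}

```text
time_s: 21.13
eef_pos: [0.4981, -0.1702, 0.2178]
ee_rot: [0.884, 0.467, -0.002, -0.0]
contact_force: [1.4, 0.7, -0.0]
finger_gap: -0.0001
```

```bash
python3 go.py
```

```text
t 21.13 box now [ 5.8 12.1] z 217.8 F box [ 0.8  1.4 -0. ]
1mm left = [0.056 0.083] 1mm back= [ 0.083 -0.056]
```

Call:
{"fn": "play_rows", "kwargs": {
  "plan": [
    [0, 0, 0, 0, 0, 0, 0],
    [0, 0, 0, 0, 0, 0, 0],
    [0, 0, 0, 0, 0, 0, 0]
  ]
}}

```text
time_s: 21.38
eef_pos: [0.4979, -0.1704, 0.2178]
ee_rot: [0.884, 0.467, -0.002, -0.0]
contact_force: [0.4, -0.1, 0.6]
finger_gap: -0.0
```

```bash
python3 go.py; python3 - <<'E'
from h import *
im=grab('side','s25.png'); cv2.imwrite('pics/s25c.png',cv2.resize(im['pixels'][90:210,280:420,::-1],None,fx=5,fy=5,interpolation=cv2.INTER_CUBIC))
E
```

```text
t 21.38 box now [ 5.8 11.8] z 217.8 F box [0.4 0.1 0.6]
1mm left = [0.056 0.083] 1mm back= [ 0.083 -0.056]
```

View pics/s25c.png

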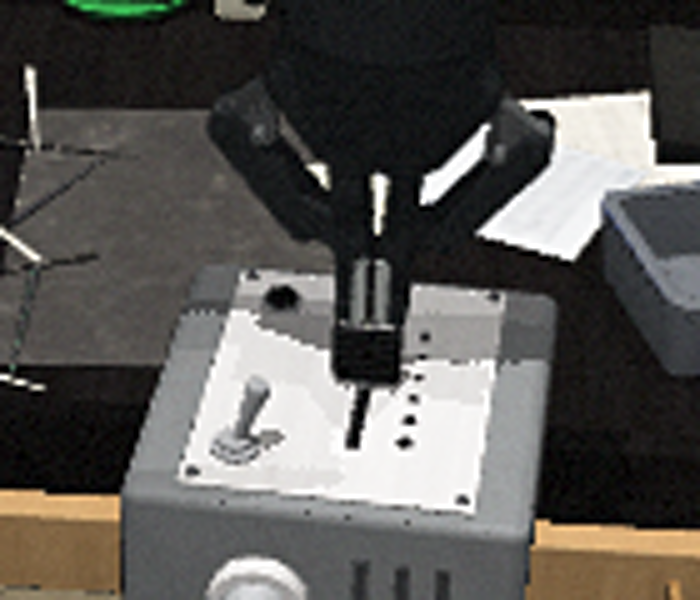

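Call:
{"fn": "play_rows", "kwargs": {
  "plan": [
    [-0.04, -0.06, 0, 0, 0, 0, 0],
    [-0.08, -0.12, 0, 0, 0, 0, 0],
    [-0.08, -0.12, 0, 0, 0, 0, 0],
    [-0.08, -0.12, 0, 0, 0, 0, 0],
    [-0.08, -0.12, 0, 0, 0, 0, 0]
  ]
}}

```text
time_s: 21.85
eef_pos: [0.4973, -0.1715, 0.2178]
ee_rot: [0.884, 0.467, -0.002, -0.0]
contact_force: [1.1, -0.6, -0.5]
finger_gap: 0.0001
```

```bash
python3 go.py; python3 - <<'E'
from h import *
im=grab('side','s26.png'); cv2.imwrite('pics/s26c.png',cv2.resize(im['pixels'][90:210,280:420,::-1],None,fx=5,fy=5,interpolation=cv2.INTER_CUBIC))
E
```

```text
t 21.85 box now [ 5.9 10.6] z 217.8 F box [ 1.2  0.2 -0.5]
1mm left = [0.056 0.083] 1mm back= [ 0.083 -0.056]
```

View pics/s26c.png

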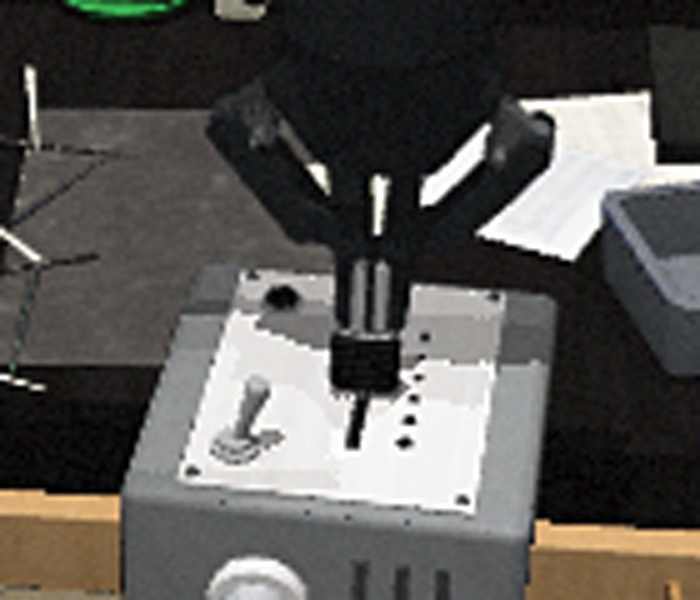

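Call:
{"fn": "play_rows", "kwargs": {
  "plan": [
    [0.3, 0.45, 0, 0, 0, 0, 0],
    [0.6, 0.9, 0, 0, 0, 0, 0],
    [0.6, 0.9, 2, 0, 0, 0, 0],
    [0.6, 0.9, 5, 0, 0, 0, 0],
    [0.6, 0.9, 8, 0, 0, 0, 0]
  ]
}}

```text
time_s: 22.32
eef_pos: [0.5029, -0.1613, 0.2975]
ee_rot: [0.884, 0.467, -0.003, -0.001]
contact_force: [-0.1, -0.3, 0.4]
finger_gap: 0.0003
```

Call:
{"fn": "play_rows", "kwargs": {
  "plan": [
    [-2, 1.5, 3, 0, 0, 0, 0],
    [-4, 3, 6, 0, 0, 0, 0],
    [-6, 4, 8, 0, 0, 0, 0],
    [-6, 4, 8, 0, 0, 0, 0],
    [-6, 4, 8, 0, 0, 0, 0]
  ]
}}

```text
time_s: 22.73
eef_pos: [0.4439, -0.1219, 0.3799]
ee_rot: [0.884, 0.467, -0.0, 0.002]
contact_force: [0.4, -0.1, -0.1]
finger_gap: 0.0004
```

Call:
{"fn": "play_rows", "kwargs": {
  "plan": [
    [0, 0, 0, 0, 0, 0, 0],
    [0, 0, 0, 0, 0, 0, 0],
    [0, 0, 0, 0, 0, 0, 0],
    [0, 0, 0, 0, 0, 0, 0],
    [0, 0, 0, 0, 0, 0, 0]
  ]
}}

```text
time_s: 23.15
eef_pos: [0.4433, -0.1224, 0.3767]
ee_rot: [0.884, 0.467, -0.003, -0.001]
contact_force: [-0.5, -0.4, -0.1]
finger_gap: 0.0001
```

```bash
python3 go.py; python3 - <<'E'
from h import *
im=grab('side','s27.png'); cv2.imwrite('pics/s27c.png',cv2.resize(im['pixels'][110:330,230:420,::-1],None,fx=3,fy=2.7,interpolation=cv2.INTER_CUBIC))
im=grab('wrist','w27.png')
E
python3 tab.py w27.png
```

```text
t 23.15 box now [-66.3  20.8] z 376.7 F box [-0.2 -0.6 -0.1]
1mm left = [0.056 0.083] 1mm back= [ 0.083 -0.056]
top pts 131 x [-6.4 16.4] y [-13.9 -12.8 -10.2  -7.2  -6.1]
left face y [-6.2 -5.9 -5.6]
```

View pics/s27c.png

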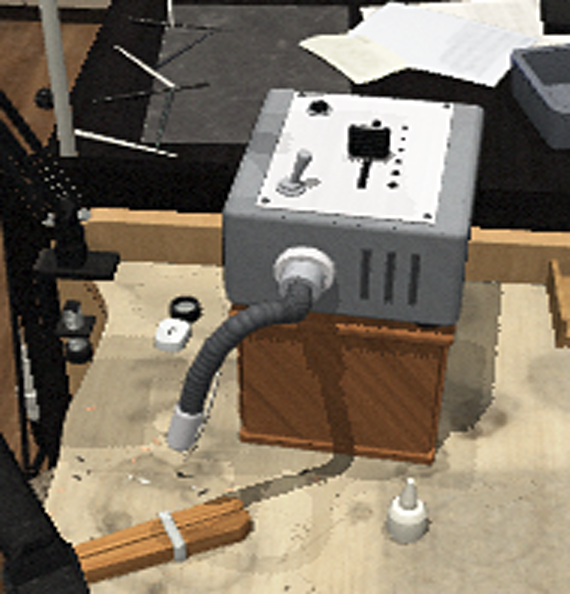

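View pics/w27.png

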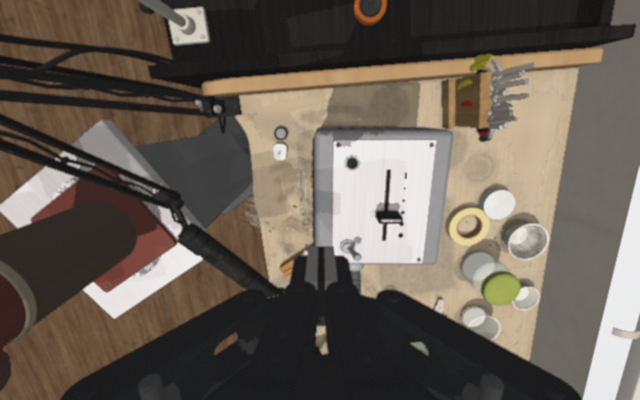

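```bash
python3 -c "
from rig import manip
print(manip.job_done())"
```

```text
the job is handed in; nothing more can be done
None
```

I pushed the lever shut from click 2 with the lamp off, flipped the switch to on, then opened the lever click by click to the third click. I then lifted clear and handed the job in at about 23 s; no verdict is shown.

- **Lever:** in the last wrist view the tab's left face put it at about 42 mm, which is click 3. Every measured force reading at the lever was 9 N or less, but I only read the force at the end of each call. It came from the wrist sensor, not the contact itself.
- **Switch:** the side views show the bat leaning to the back, matching the predicted on position. It first stopped near its middle and needed another 4 mm of push before it went over.
- **Surroundings:** I saw the clamp, loupe, tweezers and glue bottle lying undisturbed, by eye only; I did not measure their distances.
- **Third click:** the lever also hung at the half-way point there, and I nudged it about 1 mm further until it dropped in.
- **Disagreements:**
  - The real fingertips sit about 33 mm above the reported tool point. My first push therefore passed over the tab without touching it, and I corrected the height from the camera depth.
  - The top, side and wrist cameras disagreed by 2 to 3 mm on the box's left-right position. I used contact with the tab to settle it.

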